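# Advance the tip racks round the four-place tray

### The arm

A 7-joint arm with a two-finger parallel gripper is mounted at the origin on the work surface. World frame = base frame: x ahead of the robot, y to its left, z up, the work surface at z = 0. Lengths are in mm, angles in rad, forces in N, time in s.
With the tool pointing down it reaches from about 400 to 850 mm from the base axis. Payload 4.5 kg.
Tool frame: the origin (TCP) lies between the finger pads; the fingertips stand 8 mm ahead of it and the grasp point (between the pads) lies 11 mm behind it (r.tip_extent is the distance from the TCP to the fingertips, in mm); x points along the fingers, y is the direction in which the jaws open and shut, and the axes are right-handed (so a half turn about x gives the same grasp; the last joint's range is limited). The gripper opens to 85 mm and grips with 20 to 120 N. Pads are 22 mm wide; open, the fingers measure 114 mm over their backs; the gripper's body (76 mm by 85 mm) begins 54 mm behind the grasp point. The pads swing forward as they close: fully open they stand 13 mm farther back than shut.
Start: joints at [-1.2, 0.689, -0.195, 1.565, 0.157, 0.902, -0.215], TCP at [206.524, 589.916, 239.317] pointing down, gripper open.
Joint ranges: [-3.01, 3.01], [-0.46, 2.08], [-1.47, 1.51], [0.13, 2.56], [-1, 4.14], [0.04, 2.09], [-2.66, 2.66]. Speed limits (rad/s): [2.57, 2.57, 3.14, 3.14, 3.14, 3.14, 3.14].

### API

Orientations are given as a rotation vector (axis times angle).
In Python, from rig import r gives the robot as it stands.
- The arm moves only by the shell command python3 -m creep 'ROWS'. ROWS is JSON, a list that holds one entry, the list of rows, each a list of 5 numbers: the closure in counts, from 0 (fully open) to 255 (shut), then the shift along the world's x, y, z in m, then the turn about the world's z in rad. In form: [[[claw, tx, ty, tz, yaw], ...]]. A call has exactly 5 rows; each row shifts and turns the commanded pose from where the row before left it; what a row does not reach is not made up. A row lasts 1/10 s, in which the tool goes at most 50 mm and 8.59 degrees, less where a joint would pass 70% of its speed; a pose out of reach is approached as far as the arm can. A call is refused whole if a number of a shift passes 0.05 or a number of a turn 0.15, either way. A call with a gripper value outside its range is refused whole. The fingers move at their own pace and stop on an object; the grip force is fixed at half the most. Time passes only in rows, so rows that do not move let the fingers close, or fill a call up. It gives the time, the measured TCP pose, the force and the opening at its end, in the units of the state.
- r.get_state(): the state, without advancing time (a new reading comes with each control period).
- r.get_image(name): name is "side" or "top" or "wrist"; returns a dict with "color" (480x640x3 uint8, red, green, blue), "camera_matrix" (3x3 intrinsics, pixels), "rvec" (rotation vector, rad) and "tvec" (3), from world to camera coordinates, as OpenCV has them. Camera axes: x right, y down, z forward; pixel columns grow to the right and rows downward; lengths in mm; the calibration is good to about 2 mm. A picture is of the moment at which its call begins. There is no depth.
- r.sign_off(): hands the job in, once; it reports no verdict.
The state is a dict: "t": time; "qpos": joint angles; "dq": joint speeds; "tau": joint torques, N m; "ee_pos": TCP position; "orientation": TCP orientation; "wrist_force": force on the tool from outside, world axes, zero at the start; "torque": the same for the moment, N m; "opening": finger opening in mm.
Only numpy, scipy, OpenCV 4.12 (cv2) and the standard library are available. Lean on these libraries where they do the work, as an engineer would, in place of code of your own. Each camera call takes 0.05 s, during which the arm holds its last target.

### The job

Bring the full tip rack into the pick-up corner of the four-place tray, where the empty rack stands now: slide the empty rack straight into the free place, then the full rack straight into the pick-up corner, then the half-full rack straight into the place the full one left. Push each rack gently, by feel, until it is fully home, touching the stop screw ahead of it, and leave it there, let go of; the screws are set anyhow, so each rack stops somewhere different. Slide the racks, never lift them off the tray floor, never ram or press one hard against its screw or another rack, and leave the other things on the bench where they are.

Things in the scene. Friction and masses are not known exactly. Their poses are not given: they have to be found in the camera images.
- tray_floor (a point): Fixed square aluminium tray with a slick floor (friction about 0.2); the point is the middle of its inner floor, 6 mm above the bench. Inside 187 x 187 mm, walls 12 mm thick, rising 30 mm above the floor; x and y along the walls, z up. Four places, their middles 37.5 mm either way in x and y. The half-full rack starts at -x -y; full rack and free place: at -x +y and +x -y, either way round.
- pickup_corner (a point): Middle of the pick-up place at floor height, the tray's +x +y corner; axes as the tray's. The empty rack starts here and leaves along -x or -y to the free place; the full rack comes in along +x or +y; the half-full rack then moves along +y or +x. Racks stand about 5 mm apart at start; one kept on its line clears the screws beside it by 0.5 mm or more.
- stop_line (a point): Tray's middle at stop-screw height, 20 mm above its floor; axes as the tray's. Each move ends at an unyielding screw on the place's middle line, rubber tip 16 mm wide, 2 to 18 mm inside the wall: its setting differs for each screw and is not measured. A rack touching it has its middle 40.5 to 56.5 mm from the tray's middle along the move.
- free_place (a point): Thin black rubber mat 60 x 60 mm lying flat on the tray floor (the racks slide over it freely) that marks the free place; the point is its middle, at floor height, axes as the tray's. The stop screws are called stop_dx, stop_dy (pick-up corner), stop_ax, stop_ay (place at -x +y) and stop_bx, stop_by (place at +x -y): x or y names the wall they stand in.
- empty_rack_grip (a point): EMPTY: twelve dark bare holes round the handle, no tips. Tip rack 70 x 70 mm, frosted, pink top plate 34 mm above its underside; upright square handle 16 x 16 mm, 52 mm tall, in the middle of the top. About 0.3 kg, stiff, flat-bottomed. Point: middle of the handle, 30 mm above the top plate and 64 mm above the tray floor, 35 mm from each side. x, y along the sides, as the tray's; z up.
- full_rack_grip (a point): FULL: twelve pale amber tips round the handle, standing 6 mm above the top plate, 10 mm across. Tip rack 70 x 70 mm, frosted, pink top plate 34 mm above its underside; upright square handle 16 x 16 mm, 52 mm tall, in the middle of the top. About 0.3 kg, stiff, flat-bottomed. Point: middle of the handle, 30 mm above the top plate and 64 mm above the tray floor, 35 mm from each side. x, y along the sides, as the tray's; z up.
- half_rack_grip (a point): HALF FULL: six tips 6 mm high on its +y side, six bare holes on its -y side. Tip rack 70 x 70 mm, frosted, pink top plate 34 mm above its underside; upright square handle 16 x 16 mm, 52 mm tall, in the middle of the top. About 0.3 kg, stiff, flat-bottomed. Point: middle of the handle, 30 mm above the top plate and 64 mm above the tray floor, 35 mm from each side. x, y along the sides, as the tray's; z up.
- pipette: Bystander: white and blue hand pipette 230 mm long, 30 mm high, lying on the bench along its x, on the -y side of the tray; origin on the bench near its middle. Leave alone.
- tube_rack: Bystander: white tube rack 50 mm (its x) x 110 mm (its y) x 47 mm on the +y side of the tray, origin at the middle of its underside. Leave alone.
- jar: Bystander: white jar, 50 mm across, 50 mm high, on the -x side of the tray (towards the robot), origin at the middle of its underside. Leave alone.
- reagent: Bystander: amber bottle, 50 mm across, 90 mm high, outside the tray's -x +y corner, origin under it. Leave alone.
- beaker: Bystander: glass beaker, 60 mm across, 65 mm high, outside the tray's -x -y corner, origin under it. Leave alone.
Things that resemble listed ones, but are neither listed nor needed, are in the scene too. Leave any purple look-alike of the part that bears full_rack_grip alone.

How it is judged (in metres and radians):
On the way, in this order (a step that is already met when the one before it is completed fails the run):
1. the empty rack is in the free place, touching the stop screw there (within 2 mm) (((x of stop_ax in the frame of empty_rack_grip between -0.037 and -0.03 m and y of stop_ax in the frame of empty_rack_grip between -0.009 and 0.009 m) or (y of stop_by in the frame of empty_rack_grip between -0.037 and -0.03 m and x of stop_by in the frame of empty_rack_grip between -0.009 and 0.009 m))), for 0.2 s.
2. the full rack is in the pick-up corner, touching the stop screw ahead of it (within 2 mm) (((x of stop_dx in the frame of full_rack_grip between 0.03 and 0.037 m and y of stop_dx in the frame of full_rack_grip between -0.009 and 0.009 m) or (y of stop_dy in the frame of full_rack_grip between 0.03 and 0.037 m and x of stop_dy in the frame of full_rack_grip between -0.009 and 0.009 m))), for 0.2 s.
3. the half-full rack is in the place the full one left, touching the stop screw ahead of it (within 2 mm) (((y of stop_ay in the frame of half_rack_grip between 0.03 and 0.037 m and x of stop_ay in the frame of half_rack_grip between -0.009 and 0.009 m) or (x of stop_bx in the frame of half_rack_grip between 0.03 and 0.037 m and y of stop_bx in the frame of half_rack_grip between -0.009 and 0.009 m))), for 0.2 s.
At the end, for the whole second after the job is handed in: Each rack stands flat and still in its new place, within 2 mm of the tip of the stop screw ahead of it and within 9 mm of the screw's line sideways: the empty rack in the once free place, the full one in the pick-up corner, the half-full one where the full one was; nothing held (((x of stop_ax in the frame of empty_rack_grip between -0.037 and -0.03 m and y of stop_ax in the frame of empty_rack_grip between -0.009 and 0.009 m) or (y of stop_by in the frame of empty_rack_grip between -0.037 and -0.03 m and x of stop_by in the frame of empty_rack_grip between -0.009 and 0.009 m)) and ((x of stop_dx in the frame of full_rack_grip between 0.03 and 0.037 m and y of stop_dx in the frame of full_rack_grip between -0.009 and 0.009 m) or (y of stop_dy in the frame of full_rack_grip between 0.03 and 0.037 m and x of stop_dy in the frame of full_rack_grip between -0.009 and 0.009 m)) and ((y of stop_ay in the frame of half_rack_grip between 0.03 and 0.037 m and x of stop_ay in the frame of half_rack_grip between -0.009 and 0.009 m) or (x of stop_bx in the frame of half_rack_grip between 0.03 and 0.037 m and y of stop_bx in the frame of half_rack_grip between -0.009 and 0.009 m)) and linear speed of each of empty_rack, full_rack, half_rack below 0.02 m/s and angle between each of empty_rack_grip, full_rack_grip, half_rack_grip's own z axis and vertical below 0.06 rad and contact force between the fingers and empty_rack below 0.1 N and contact force between the fingers and full_rack below 0.1 N and contact force between the fingers and half_rack below 0.1 N); the robot touches nothing.
It fails at once if a rack is lifted or tipped by more than 8 mm off the tray floor (height (world z) of any of empty_rack_grip, full_rack_grip, half_rack_grip above 0.078 m or angle between any of empty_rack_grip, full_rack_grip, half_rack_grip's own z axis and vertical above 0.25 rad).
It fails at once if a rack is pressed against a stop screw or another rack with more than 20 N (contact force between any of empty_rack, full_rack, half_rack and stop_dx above 20 N or contact force between any of empty_rack, full_rack, half_rack and stop_dy above 20 N or contact force between any of empty_rack, full_rack, half_rack and stop_ax above 20 N or contact force between any of empty_rack, full_rack, half_rack and stop_ay above 20 N or contact force between any of empty_rack, full_rack, half_rack and stop_by above 20 N or contact force between any of empty_rack, full_rack, half_rack and stop_bx above 20 N or contact force between empty_rack and full_rack above 20 N or contact force between any of empty_rack, full_rack and half_rack above 20 N).
It fails at once if a bystander is moved by more than 20 mm (distance of any of pipette, tube_rack, reagent, beaker, jar from where it was at the start of the episode above 0.02 m).
It also fails if it takes over 72 s, if anything falls off the work surface, if the arm or the gripper's body presses on something with over 40 N, if the wrist force passes 120 N, or if a joint passes its speed limit or range.

## Working session

There is one attempt and no reset: what is moved stays moved. The work goes in short steps, Python scripts to look and compute and a shell command to move; the robot and the scene stay as the last step left them, time stands still between calls to the robot, and variables do not carry over. Pictures are saved under pics/ and viewed, and the job is handed in when it is done.

```bash
ls; mkdir -p pics
python3 - <<'E'
from rig import r
import cv2
s=r.get_state();print(s)
for n in("top","side"):
    d=r.get_image(n);cv2.imwrite(f"pics/{n}0.png",d["color"][:,:,::-1]);print(n,d["camera_matrix"],d["rvec"],d["tvec"])
print(r.tip_extent)
E
```

```text
pics
{'t': 0.0, 'qpos': array([-1.20018664,  0.68999616, -0.19451713,  1.56637131,  0.15729408,
        0.90252188, -0.21509802]), 'dq': array([ 0.00110786,  0.00146621, -0.00106042,  0.0005878 ,  0.00056073,
       -0.00194856, -0.00016729]), 'tau': array([ 4.20817787e-04, -5.39615858e+01, -1.26670148e+00, -1.58541512e+01,
        9.10844741e-03,  9.58722347e-03,  7.44363206e-06]), 'ee_pos': array([206.37768439, 589.24696355, 238.4692659 ]), 'orientation': array([ 0.26274612,  1.5547825 , -0.2657357 ]), 'wrist_force': array([-0.38697432,  0.3847321 , -0.11033508]), 'torque': array([ 0.03416401, -0.03230343,  0.01480189]), 'opening': 85.15699585267367}
top [[545.36950093   0.         320.55489335]
 [  0.         545.36950093 237.66814983]
 [  0.           0.           1.        ]] [ 2.12862856 -2.12408446  0.15523671] [ -25.20177768  605.3107569  1132.36889111]
side [[435.58532642   0.         322.27417043]
 [  0.         435.58532642 241.47516746]
 [  0.           0.           1.        ]] [ 2.41810165 -0.53006407  0.18733527] [-580.10357245  202.89393812  766.27515853]
8.0
```

View pics/top0.png

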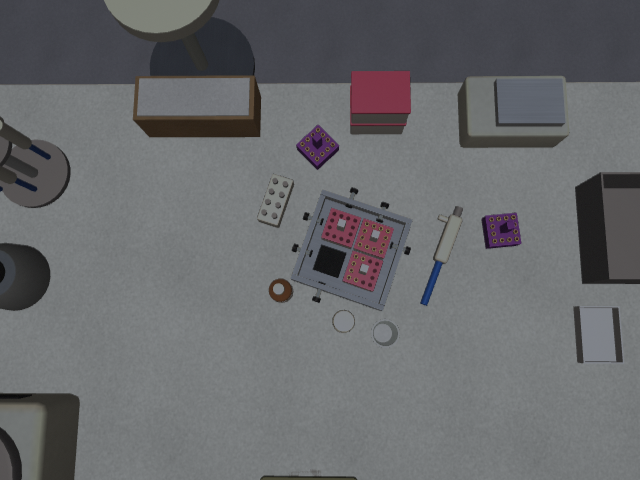

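View pics/side0.png

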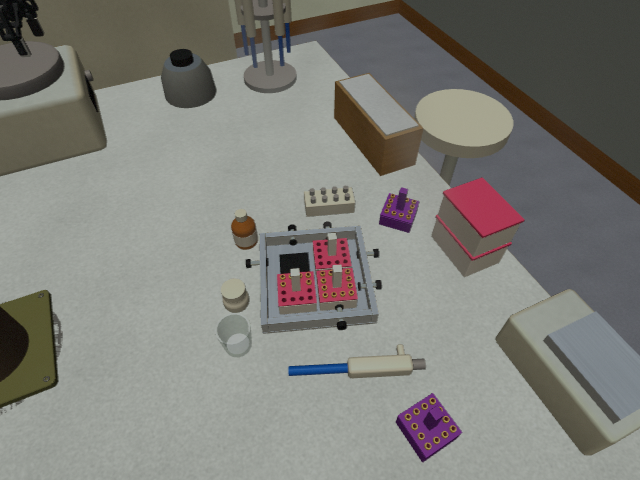

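```bash
cat > h.py <<'E'
import numpy as np,cv2
from rig import r
def cam(d):
    R=cv2.Rodrigues(np.array(d["rvec"],float))[0];return np.array(d["camera_matrix"]),R,np.array(d["tvec"],float).ravel()
def plane(d,uv,z):
    K,R,t=cam(d);c=-R.T@t;out=[]
    for u,v in np.atleast_2d(uv):
        w=R.T@np.linalg.solve(K,[u,v,1]);out.append((c+w*(z-c[2])/w[2])[:2])
    return np.array(out)
def tri(ds,uvs):
    A=[];b=[]
    for d,uv in zip(ds,uvs):
        K,R,t=cam(d);c=-R.T@t;w=R.T@np.linalg.solve(K,[*uv,1]);w/=np.linalg.norm(w);P=np.eye(3)-np.outer(w,w);A.append(P);b.append(P@c)
    return np.linalg.lstsq(np.vstack(A),np.hstack(b),rcond=None)[0]
def proj(d,p):
    return cv2.projectPoints(np.array(p,float).reshape(-1,3),np.array(d["rvec"],float),np.array(d["tvec"],float),np.array(d["camera_matrix"]),None)[0].reshape(-1,2)
E
python3 - <<'E'
from h import *
t=cv2.imread("pics/top0.png");s=cv2.imread("pics/side0.png")
cv2.imwrite("pics/top0z.png",cv2.resize(t[180:315,280:420],None,fx=4.4,fy=4.4,interpolation=cv2.INTER_CUBIC))
cv2.imwrite("pics/side0z.png",cv2.resize(s[215:335,240:390],None,fx=5,fy=5,interpolation=cv2.INTER_CUBIC))
E
```

```text
(no output)
```

View pics/top0z.png

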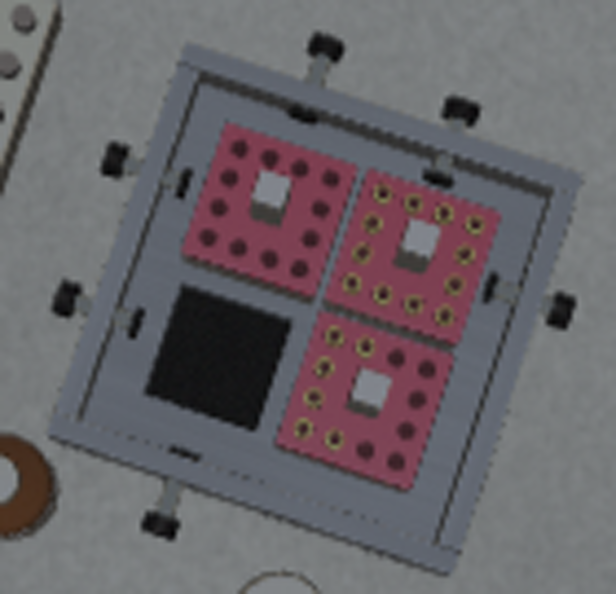

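View pics/side0z.png

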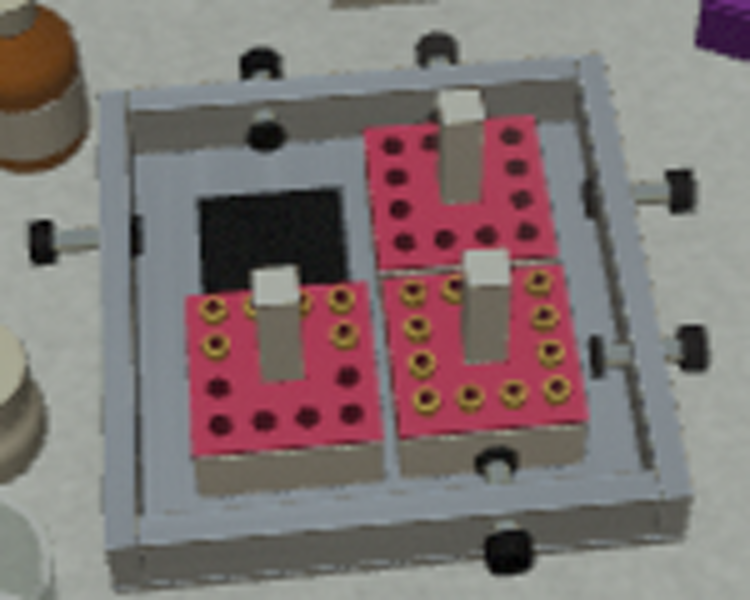

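```bash
cat >> h.py <<'E'
def maskrect(img,m):
    cs,_=cv2.findContours(m.astype(np.uint8),cv2.RETR_EXTERNAL,cv2.CHAIN_APPROX_NONE);return sorted(cs,key=cv2.contourArea,reverse=True)
E
python3 - <<'E'
from h import *
top=r.get_image("top");side=r.get_image("side")
t=top["color"];hsv=cv2.cvtColor(t,cv2.COLOR_RGB2HSV)
H,S,V=cv2.split(hsv)
roi=np.zeros(H.shape,bool);roi[180:315,285:420]=1
for p in[(310,200),(330,262),(343,235),(350,196),(300,270),(250,300),(341,221)]:print(p,hsv[p[1],p[0]])
pink=((H>160)|(H<4))&(S>90)&roi
for c in maskrect(t,pink)[:5]:
    (u,v),sz,a=cv2.minAreaRect(c);print("pink",u,v,sz,a,plane(top,[u,v],40))
blk=(V<45)&roi
for c in maskrect(t,blk)[:12]:
    (u,v),sz,a=cv2.minAreaRect(c);print("blk",round(u,1),round(v,1),np.round(sz,1),a,plane(top,[u,v],6).round(1))
tray=((H>105)&(H<135)&(S>20)&roi)
cv2.imwrite("pics/tray.png",(np.hstack([tray,pink])[180:315]*255).astype(np.uint8))
E
```

```text
(310, 200) [ 98   8 123]
(330, 262) [90 12 21]
(343, 235) [171 125 124]
(350, 196) [50  8 96]
(300, 270) [108  28  90]
(250, 300) [100   6 120]
(341, 221) [111  18 139]
pink 362.5 270.5000305175781 (32.25522994995117, 32.25522994995117) 18.434947967529297 [[ 535.12023191 -114.64782189]]
pink 373.25 237.75001525878906 (31.939006805419922, 31.622777938842773) 18.434946060180664 [[ 606.88521239 -138.71168979]]
pink 340.75 227.25003051757812 (31.939001083374023, 30.990318298339844) 18.434947967529297 [[630.17493206 -67.8920496 ]]
blk 329.2 261.1 [26.2 25.9] 18.434947967529297 [[559.8 -42.4]]
blk 316.0 299.0 [7.4 4.1] 21.801410675048828 [[475.4 -13.5]]
blk 294.7 247.8 [4.1 7.2] 21.801406860351562 [[589.6  34.9]]
blk 384.3 205.1 [7.6 4.4] 18.434947967529297 [[ 687.6 -167.3]]
blk 407.0 250.5 [7. 4.] 90.0 [[ 583.7 -216.3]]
blk 353.6 190.7 [7.3 4.1] 18.43494987487793 [[721.2 -98. ]]
blk 305.5 216.1 [4.4 6.3] 14.03624439239502 [[662.1  11.3]]
blk 348.3 205.6 [7.3 2.8] 18.43494987487793 [[686.5 -85.7]]
blk 379.1 220.3 [5.8 2.2] 26.56505012512207 [[ 652.5 -155. ]]
blk 321.4 221.4 [1.6 5.7] 18.434947967529297 [[649.8 -24.7]]
blk 310.4 253.3 [1.6 5.4] 18.434947967529297 [[ 5.772e+02 -4.000e-01]]
blk 391.0 245.0 [1.3 6.3] 18.43494987487793 [[ 596.1 -180.8]]
```

View pics/tray.png

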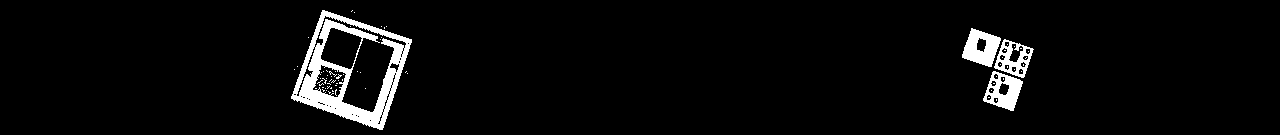

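```bash
cat >> h.py <<'E'
def trayfit(top):
    t=top["color"];H,S,V=cv2.split(cv2.cvtColor(t,cv2.COLOR_RGB2HSV))
    roi=np.zeros(H.shape,bool);roi[180:315,285:420]=1
    m=((H>105)&(H<135)&(S>20)&roi).astype(np.uint8)
    m=cv2.morphologyEx(m,cv2.MORPH_OPEN,np.ones((3,3)))
    c=maskrect(t,m)[0][:,0,:].astype(float)
    P=plane(top,c,36)
    (cx,cy),sz,a=cv2.minAreaRect(P.astype(np.float32));a=np.radians(a)
    a=(a+np.pi/4)%(np.pi/2)-np.pi/4
    cc=np.array([cx,cy])
    for _ in range(4):
        R=np.array([[np.cos(a),np.sin(a)],[-np.sin(a),np.cos(a)]]);Q=(P-cc)@R.T
        res=[]
        for ax in(0,1):
            for sg in(1,-1):
                k=(abs(Q[:,ax]*sg-105)<4)&(abs(Q[:,1-ax])<85)
                p=np.polyfit(Q[k,1-ax],Q[k,ax],1);res.append(p)
        da=np.mean([-res[0][0],-res[1][0],res[2][0],res[3][0]])
        off=np.array([(res[0][1]+res[1][1])/2,(res[2][1]+res[3][1])/2])
        cc=cc+R.T@off;a+=da
    return cc,a,res,P
E
python3 - <<'E'
from h import *
top=r.get_image("top");side=r.get_image("side")
cc,a,res,P=trayfit(top);print(cc,np.degrees(a),np.round(res,3))
R=np.array([[np.cos(a),np.sin(a)],[-np.sin(a),np.cos(a)]])
def tf(z,L):return (np.array(L)@R)+cc
# handle tops: bright in top view and side
for n,d in(("top",top),("side",side)):
    for nm,L in(("E",(37.5,37.5)),("F",(37.5,-37.5)),("H",(-37.5,-37.5))):
        w=tf(0,L);u,v=proj(d,[*w,92])[0]
        im=d["color"].astype(int);y0,x0=int(v)-12,int(u)-12
        p=im[y0:y0+25,x0:x0+25];m=(p.min(2)>(135 if n=="top" else 150))
        ys,xs=np.nonzero(m);print(n,nm,(u,v),m.sum(),xs.mean()+x0,ys.mean()+y0,((plane(d,[xs.mean()+x0,ys.mean()+y0],92)-cc)@R.T).round(1))
E
```

```text
[583.6993378  -91.20764292] -18.952027221068168 [[ 0.00000e+00  1.04054e+02]
 [ 0.00000e+00 -1.04054e+02]
 [-1.00000e-03  1.03840e+02]
 [ 2.00000e-03 -1.03840e+02]]
top E (np.float64(341.1913744678958), np.float64(222.15940266913123)) 0 nan nan [[nan nan]]
top F (np.float64(375.2129252593927), np.float64(233.6112500869125)) 0 nan nan [[nan nan]]
top H (np.float64(363.8474268895263), np.float64(267.4088592906805)) 0 nan nan [[nan nan]]
side E (np.float64(333.82131018229353), np.float64(234.89623162689583)) 119 335.0 228.14285714285714 [[41.7 53.9]]
side F (np.float64(338.772123624821), np.float64(267.23525205670103)) 58 337.0689655172414 267.98275862068965 [[ 34.3 -38.8]]
side H (np.float64(296.67106397214366), np.float64(270.71414707350226)) 55 294.4727272727273 271.90909090909093 [[-41.5 -39.7]]<stdin>:12: RuntimeWarning: Mean of empty slice.
  ret = ret.dtype.type(ret / rcount)
```

Run:
```python
from h import *
top=r.get_image("top");side=r.get_image("side")
cc,a,res,P=trayfit(top)
R=np.array([[np.cos(a),np.sin(a)],[-np.sin(a),np.cos(a)]])
t=top["color"];H,S,V=cv2.split(cv2.cvtColor(t,cv2.COLOR_RGB2HSV))
roi=np.zeros(H.shape,bool);roi[180:315,285:420]=1
pink=((H>160)|(H<4))&(S>90)&roi
for c in maskrect(t,pink)[:3]:
    Q=(plane(top,c[:,0,:],40)-cc)@R.T
    mid=(Q.max(0)+Q.min(0))/2;e=[]
    for ax in(0,1):
        for sg in(1,-1):
            k=(sg*(Q[:,ax]-mid[ax])>28)&(abs(Q[:,1-ax]-mid[1-ax])<25);e.append(Q[k,ax].mean())
    print("pink edges",np.round(e,1),"mid",round((e[0]+e[1])/2,1),round((e[2]+e[3])/2,1))
for n,d,th in(("top",top,120),("side",side,150)):
    for nm,L in(("E",(37.5,37.5)),("F",(37.5,-37.5)),("H",(-37.5,-37.5))):
        w=np.array(L)@R+cc;u,v=proj(d,[*w,92])[0]
        im=d["color"].astype(int);y0,x0=int(v)-8,int(u)-8
        p=im[y0:y0+17,x0:x0+17];m=((p.min(2)>th)).astype(np.uint8)
        c=max(cv2.findContours(m,0,1)[0],key=cv2.contourArea);mk=cv2.drawContours(np.zeros_like(m),[c],-1,1,-1);ys,xs=np.nonzero(mk)
        q=[xs.mean()+x0,ys.mean()+y0];print(n,nm,len(xs),np.round(q,1),((plane(d,q,92)-cc)@R.T).round(1))
# stop heads (tray frame), z=26
blk=(V<45)&roi
for c in maskrect(t,blk)[1:12]:
    (u,v),sz,_=cv2.minAreaRect(c);print("scr",round(u),round(v),np.round(sz,1),((plane(top,[u,v],26)-cc)@R.T).round(1))
```

```text
pink edges [ -3.8 -72.   -4.5 -71.9] mid -37.9 -38.2
pink edges [ 70.5   3.5  -3.9 -71.3] mid 37.0 -37.6
pink edges [70.3  2.7 70.6  3.4] mid 36.5 37.0
top E 44 [341.2 222.4] [[37.1 37.3]]
top F 46 [375.2 233.5] [[ 37.7 -37.3]]
top H 46 [363.9 267.6] [[-37.9 -37.8]]
side E 44 [332.  235.8] [[33.8 35.7]]
side F 58 [337.1 268. ] [[ 34.3 -38.8]]
side H 55 [294.5 271.9] [[-41.6 -39.7]]
scr 407 251 [4.4 6.6] [[  37.  -116.9]]
scr 295 248 [4.1 7.2] [[-37.7 119. ]]
scr 384 205 [7.6 4.4] [[118.  -37.8]]
scr 316 299 [7.8 3.9] [[-129.1   37.4]]
scr 354 191 [7.3 4.1] [[127.1  37.4]]
scr 305 216 [4.4 6.3] [[ 37.3 120.2]]
scr 348 206 [7.2 2.7] [[90.8 37.9]]
scr 379 220 [5.8 2.2] [[ 81.4 -37.6]]
scr 321 221 [1.6 5.7] [[37.3 82.8]]
scr 310 253 [1.6 5.4] [[-38.   82.2]]
scr 391 245 [1.3 6.3] [[ 37.2 -79.6]]
```

```bash
cat >> h.py <<'E'
CC=np.array([583.7,-91.2]);A=np.radians(-18.95)
RT=np.array([[np.cos(A),np.sin(A)],[-np.sin(A),np.cos(A)]])
def st():
    s=r.get_state();M=cv2.Rodrigues(np.array(s["orientation"],float))[0]
    p=np.array(s["ee_pos"])
    print("t",round(s["t"],2),"ee",p.round(2),"tray",(RT@(p[:2]-CC)).round(2),"yaw_y",round(np.degrees(np.arctan2(M[1,1],M[0,1])),2),"down",M[:,0].round(3),"F",np.array(s["wrist_force"]).round(2),"Ftray",(RT@np.array(s["wrist_force"])[:2]).round(2),"op",round(s["opening"],1),"q",np.round(s["qpos"],2))
E
python3 - <<'E'
from h import *
st()
for L in((37.2,37.3),(37.5,-37.4),(-37.9,-37.9)):print(np.array(L)@RT+CC)
E
```

```text
t 0.4 ee [206.53 589.81 239.19] tray [-577.88  521.62] yaw_y 70.7 down [-0. -0. -1.] F [0.12 0.58 0.33] Ftray [-0.08  0.59] op 85.0 q [-1.2   0.69 -0.19  1.57  0.16  0.9  -0.22]
[630.99675712 -68.00200944]
[ 607.02220244 -138.75086617]
[ 535.54633551 -114.73815192]
```

```bash
python3 -m creep '[[[0,0.02,-0.033,0,-0.078],[0,0.021,-0.033,0,-0.078],[0,0.021,-0.033,0,-0.078],[0,0.021,-0.033,0,-0.078],[0,0.021,-0.033,0,-0.078]]]' && python3 -c "
from h import *
st()"
```

```text
t: 0.9
ee_pos: [311.3, 423.6, 239.5]
orientation: [0.571, 1.494, -0.57]
wrist_force: [-0.3, -0.4, -1.1]
opening: 85.3
t 0.9 ee [311.27 423.62 239.51] tray [-424.85  398.45] yaw_y 48.18 down [ 0.  0. -1.] F [-0.28 -0.35 -1.15] Ftray [-0.15 -0.42] op 85.3 q [-0.96  0.56 -0.11  1.87  0.08  0.72 -0.27]
```

```bash
for i in 1; do python3 -m creep '[[[0,0.021,-0.033,0,-0.078],[0,0.021,-0.033,0,-0.078],[0,0.021,-0.033,0,-0.078],[0,0.021,-0.033,0,-0.078],[0,0.021,-0.033,0,-0.078]]]'; done; python3 -m creep '[[[0,0.021,-0.033,0,-0.078],[0,0.021,-0.033,0,-0.078],[0,0.021,-0.033,0,-0.078],[0,0.021,-0.033,0,-0.078],[0,0.021,-0.033,0,-0.078]]]' && python3 -c "
from h import *
st()"
```

```text
t: 1.4
ee_pos: [416.3, 258.7, 239.6]
orientation: [0.871, 1.389, -0.87]
wrist_force: [0.4, 1.1, -0.6]
opening: 85.7
t: 1.9
ee_pos: [521.3, 93.6, 239.5]
orientation: [1.165, 1.237, -1.164]
wrist_force: [-0.1, -0.1, 0.3]
opening: 85.0
t 1.9 ee [521.34  93.58 239.51] tray [-118.99  154.52] yaw_y 3.49 down [ 0.001  0.    -1.   ] F [-0.05 -0.06  0.32] Ftray [-0.03 -0.07] op 85.0 q [-0.31  0.56  0.08  1.86 -0.06  0.72 -0.14]
```

```bash
python3 -m creep '[[[0,0.022,-0.033,0,-0.078],[0,0.022,-0.033,0,-0.078],[0,0.022,-0.032,0,-0.078],[0,0.022,-0.032,0,-0.078],[0,0.022,-0.032,0,-0.078]]]';  python3 -m creep '[[[0,0,0,-0.03,0],[0,0,0,-0.02,0],[0,0,0,-0.02,0],[0,0,0,0,0],[0,0,0,0,0]]]'; python3 -c "
from h import *
st()
d=r.get_image('wrist');cv2.imwrite('pics/w1.png',d['color'][:,:,::-1])
d=r.get_image('top');cv2.imwrite('pics/t1.png',cv2.resize(d['color'][150:330,250:450,::-1],None,fx=3,fy=3,interpolation=2))
"
```

```text
t: 2.4
ee_pos: [631.3, -68.3, 239.4]
orientation: [1.448, 1.035, -1.447]
wrist_force: [0.8, -0.6, 0.9]
opening: 85.9
t: 2.9
ee_pos: [630.6, -67.0, 169.5]
orientation: [1.445, 1.037, -1.445]
wrist_force: [0.5, 0.4, 0.3]
opening: 85.4
t 2.9 ee [630.64 -67.01 169.53] tray [36.54 38.12] yaw_y -18.67 down [-0.  0. -1.] F [0.53 0.41 0.28] Ftray [0.36 0.56] op 85.4 q [-0.05  0.79  0.15  1.61 -0.16  0.75 -0.15]
```

View pics/w1.png

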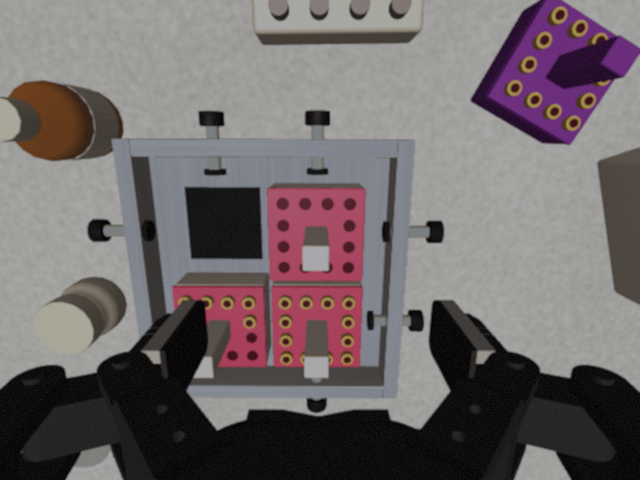

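Run:
```python
from h import *
d=r.get_image("wrist");im=d["color"];H,S,V=cv2.split(cv2.cvtColor(im,cv2.COLOR_RGB2HSV))
def blob(m,x0,y0,x1,y1):
    m=m[y0:y1,x0:x1].astype(np.uint8);n,l,s,c=cv2.connectedComponentsWithStats(m);k=1+np.argmax(s[1:,4]);return c[k]+[x0,y0],s[k,4]
K={}
for n,b in dict(ax=(80,210,112,250),dx=(425,215,450,250),dy=(300,105,335,126),ay=(195,105,230,126),bx=(405,305,430,340)).items():
    c,ar=blob(V<45,*b);K[n]=plane(d,c,26)[0];print(n,c.round(1),ar,(RT@(K[n]-CC)).round(1))
for n in (("dy","ay"),("dx","ax")):
    v=K[n[0]]-K[n[1]];print(n,np.degrees(np.arctan2(v[1],v[0])))
for n,b in dict(E=(298,240,335,275),F=(298,350,335,382)).items():
    c,ar=blob((V>135)&(S<40),*b);print(n,c.round(1),ar,(RT@(plane(d,c,92)[0]-CC)).round(1))
x=V[170:370]
for y in (180,370):
  print(y,np.array(V[y,110:160]),np.array(V[y,375:420]))
```

```text
ax [ 96.3 230.4] 311 [-133.5   35.3]
dx [433.1 231.4] 266 [125.3  35.7]
dy [315.5 118.2] 272 [ 34.4 118.1]
ay [210.2 118.6] 280 [-40.3 117.4]
bx [414.1 319.5] 233 [116.2 -39.2]
('dy', 'ay') -18.407526931711548
('dx', 'ax') -18.845913312427115
E [313.6 257.6] 626 [33.8 35.8]
F [314.5 366.2] 509 [ 34.6 -38.8]
180 [159 159 160 158 155 151 144 143 143 143 142 143 141 141 140 141 139 139
 141 141 142 132 106  67  53  58  56  54  54  52  55  54  53  55  52  53
  54  56  53  71 114 136 139 140 141 139 138 139 140 142] [143 144 144 141 140 139 141 141 141 144 140 118  79  61  62  63  62  65
  78 117 137 142 142 145 142 142 141 141 140 141 139 139 140 140 138 144
 156 163 163 162 162 161 161 163 164]
370 [10 16 14 15 15 14 17 17 17 17 20  9 11 16 15 17 18  8 12 19 16 14 16  3
 10 16 17 18 15 15 14 16 12 18 11 14 14 12 14 13 17 16 16 12 17  9 13 12
 12  4] [ 68  67  65  64  63  62  66  83 122 137 143 145 142 142 143 142 140 140
 139 141 141 142 150 158 159 159 161 162 163 165 162 163 161 162 160 159
 160 160 161 162 163 164 165 163 163]
```

View pics/t1.png

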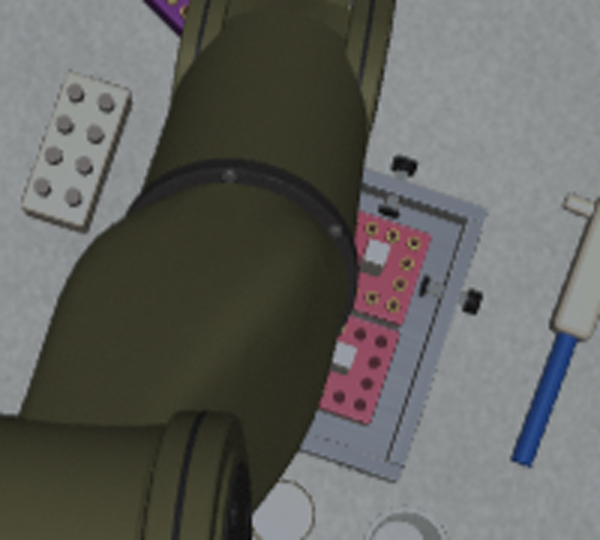

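```bash
python3 -m creep '[[[0,-0.003,-0.0013,0,-0.005],[0,0,0,-0.02,0],[0,0,0,-0.02,0],[0,0,0,0,0],[0,0,0,0,0]]]'; python3 -c "
from h import *
st()
d=r.get_image('wrist');cv2.imwrite('pics/w2.png',d['color'][:,:,::-1])
d=r.get_image('side');cv2.imwrite('pics/s2.png',cv2.resize(d['color'][150:330,220:420,::-1],None,fx=4,fy=3,interpolation=2))
"
```

```text
t: 3.55
ee_pos: [627.6, -68.6, 129.9]
orientation: [1.449, 1.034, -1.449]
wrist_force: [0.5, -0.1, -0.3]
opening: 85.3
t 3.55 ee [627.6  -68.55 129.89] tray [34.16 35.68] yaw_y -18.98 down [ 0. -0. -1.] F [ 0.49 -0.06 -0.3 ] Ftray [0.48 0.1 ] op 85.3 q [-0.04  0.84  0.14  1.65 -0.17  0.67 -0.14]
```

View pics/w2.png

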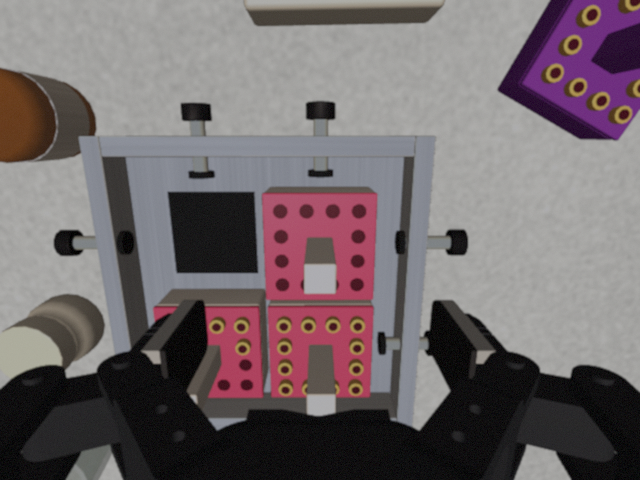

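View pics/s2.png

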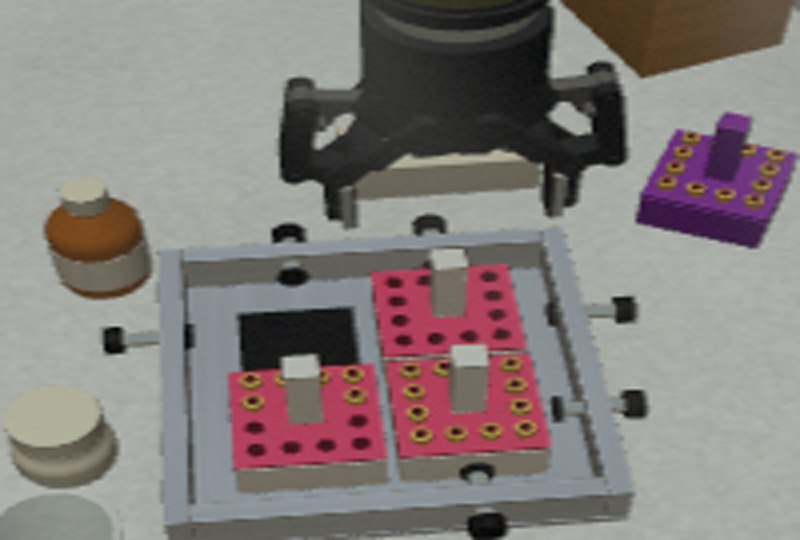

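```bash
python3 -m creep '[[[0,0,0,-0.02,0],[0,0,0,-0.02,0],[0,0,0,-0.02,0],[0,0,0,-0.011,0],[0,0,0,0,0]]]'; python3 -c "
from h import *
st()
d=r.get_image('wrist');cv2.imwrite('pics/w3.png',d['color'][:,:,::-1])
d=r.get_image('side');cv2.imwrite('pics/s3.png',cv2.resize(d['color'][150:330,220:420,::-1],None,fx=4,fy=3,interpolation=2))
"
```

```text
t: 4.15
ee_pos: [627.0, -68.3, 57.6]
orientation: [1.448, 1.035, -1.45]
wrist_force: [-0.2, 0.3, -0.3]
opening: 85.4
t 4.15 ee [626.97 -68.29  57.64] tray [33.49 35.72] yaw_y -18.96 down [-0.002  0.    -1.   ] F [-0.16  0.31 -0.28] Ftray [-0.26  0.24] op 85.4 q [-0.03  0.94  0.12  1.67 -0.18  0.54 -0.13]
```

View pics/w3.png

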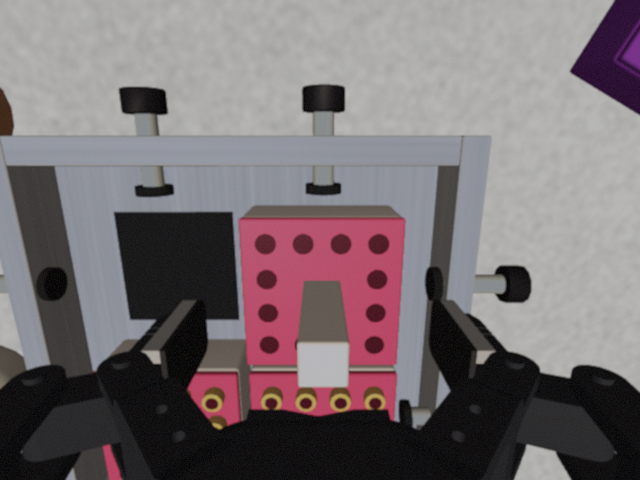

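View pics/s3.png

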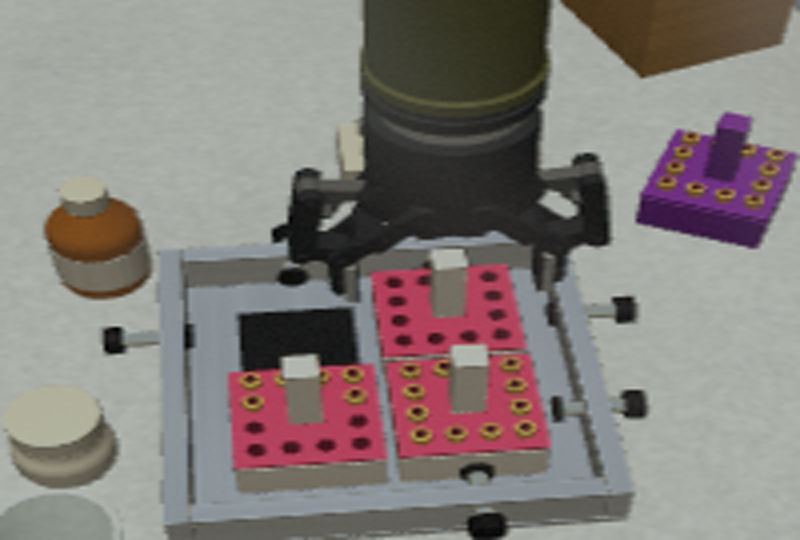

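```bash
python3 -m creep '[[[0,0.0011,-0.0004,0.001,0],[100,0,0,0,0],[140,0,0,0,0],[160,0,0,0,0],[170,0,0,0,0]]]';python3 -m creep '[[[180,0,0,0,0],[195,0,0,0,0],[210,0,0,0,0],[225,0,0,0,0],[255,0,0,0,0]]]'; python3 -c "
from h import *
st()
"
```

```text
t: 4.75
ee_pos: [628.6, -68.8, 59.4]
orientation: [1.449, 1.034, -1.449]
wrist_force: [-0.8, -0.3, 0.1]
opening: 29.6
t: 5.25
ee_pos: [628.6, -68.8, 59.4]
orientation: [1.449, 1.034, -1.449]
wrist_force: [-1.1, 0.4, 2.3]
opening: 15.3
t 5.25 ee [628.56 -68.77  59.38] tray [35.15 35.78] yaw_y -18.96 down [-0.  0. -1.] F [-1.13  0.36  2.25] Ftray [-1.18 -0.03] op 15.3 q [-0.03  0.94  0.12  1.67 -0.18  0.54 -0.13]
```

```bash
python3 -m creep '[[[255,-0.0038,0.0013,0,0],[255,-0.0038,0.0013,0,0],[255,-0.0038,0.0013,0,0],[255,-0.0038,0.0013,0,0],[255,-0.0038,0.0013,0,0]]]'; python3 -c "
from h import *
st()
d=r.get_image('wrist');cv2.imwrite('pics/w4.png',d['color'][:,:,::-1])
"
```

```text
t: 5.75
ee_pos: [609.4, -62.2, 59.4]
orientation: [1.449, 1.034, -1.448]
wrist_force: [1.3, -1.4, -0.2]
opening: 15.2
t 5.75 ee [609.41 -62.2   59.39] tray [14.9  35.77] yaw_y -18.96 down [ 0. -0. -1.] F [ 1.25 -1.45 -0.25] Ftray [ 1.65 -0.97] op 15.2 q [-0.04  0.92  0.11  1.73 -0.19  0.49 -0.13]
```

View pics/w4.png

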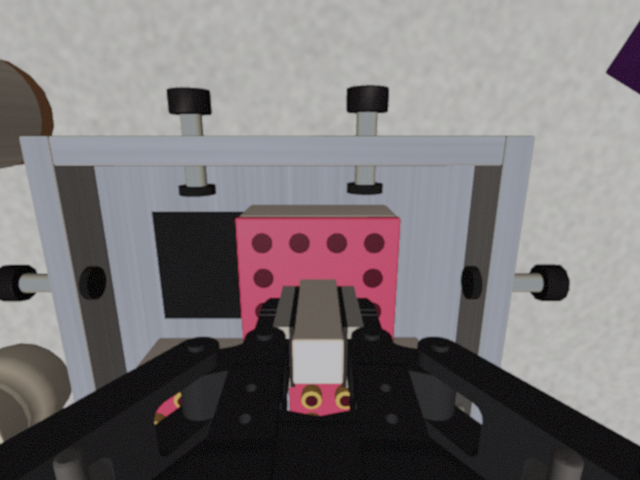

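```bash
python3 -m creep '[[[255,-0.0057,0.0019,0,0],[255,-0.0057,0.002,0,0],[255,-0.0057,0.0019,0,0],[255,-0.0057,0.002,0,0],[255,-0.0057,0.002,0,0]]]';python3 -m creep '[[[255,-0.0057,0.002,0,0],[255,-0.0057,0.0019,0,0],[255,-0.0057,0.002,0,0],[255,-0.0038,0.0013,0,0],[255,0,0,0,0]]]'; python3 -c "
from h import *
st()
d=r.get_image('wrist');cv2.imwrite('pics/w5.png',d['color'][:,:,::-1])
"
```

```text
t: 6.3
ee_pos: [580.7, -52.3, 59.4]
orientation: [1.449, 1.034, -1.449]
wrist_force: [2.2, -0.4, 0.7]
opening: 15.1
t: 6.8
ee_pos: [559.1, -44.9, 59.4]
orientation: [1.448, 1.036, -1.45]
wrist_force: [-1.1, 1.0, 3.3]
opening: 14.8
t 6.8 ee [559.11 -44.88  59.37] tray [-38.3   35.82] yaw_y -18.95 down [-0.002  0.    -1.   ] F [-1.07  1.03  3.32] Ftray [-1.34  0.62] op 14.8 q [-0.06  0.88  0.09  1.89 -0.2   0.38 -0.14]
```

View pics/w5.png

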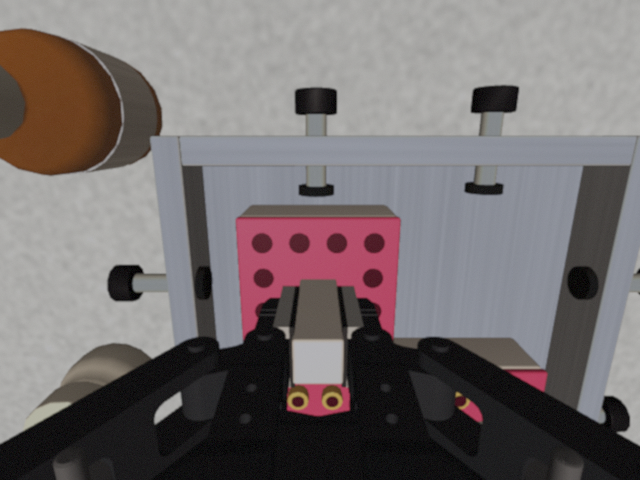

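```bash
python3 -m creep '[[[255,-0.0019,0.0007,0,0],[255,-0.0019,0.0006,0,0],[255,-0.0019,0.0007,0,0],[255,-0.001,0.0003,0,0],[255,-0.001,0.0003,0,0]]]'; python3 -c "
from h import *
st()
d=r.get_image('wrist');cv2.imwrite('pics/w6.png',cv2.resize(d['color'][200:350,160:400,::-1],None,fx=3,fy=3))
"
```

```text
t: 7.35
ee_pos: [552.7, -42.7, 59.3]
orientation: [1.449, 1.034, -1.448]
wrist_force: [2.2, -0.3, 0.6]
opening: 15.4
t 7.35 ee [552.73 -42.72  59.35] tray [-45.04  35.79] yaw_y -18.97 down [ 0.001 -0.    -1.   ] F [ 2.16 -0.26  0.56] Ftray [2.13 0.45] op 15.4 q [-0.06  0.88  0.09  1.91 -0.2   0.36 -0.14]
```

View pics/w6.png

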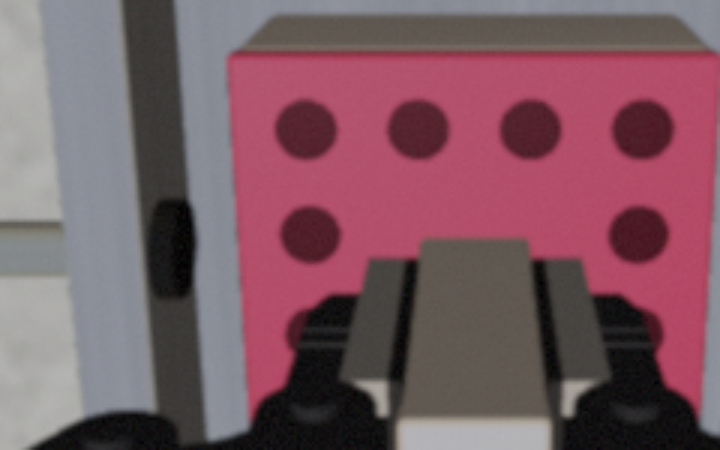

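```bash
python3 -m creep '[[[255,-0.00057,0.0002,0,0],[255,-0.00057,0.0002,0,0],[255,-0.00057,0.0002,0,0],[255,-0.00057,0.0002,0,0],[255,-0.00057,0.0002,0,0]]]'; python3 -c "
from h import *
st()"; python3 -m creep '[[[255,-0.00038,0.00013,0,0],[255,-0.00038,0.00013,0,0],[255,-0.00038,0.00013,0,0],[255,-0.00038,0.00013,0,0],[255,-0.00038,0.00013,0,0]]]'; python3 -c "
from h import *
st()
d=r.get_image('wrist');cv2.imwrite('pics/w7.png',cv2.resize(d['color'][200:350,160:400,::-1],None,fx=3,fy=3))
"
```

```text
t: 7.9
ee_pos: [549.7, -41.7, 59.3]
orientation: [1.449, 1.034, -1.448]
wrist_force: [2.2, -0.9, 1.7]
opening: 15.5
t 7.9 ee [549.73 -41.69  59.34] tray [-48.21  35.8 ] yaw_y -18.96 down [ 0. -0. -1.] F [ 2.22 -0.86  1.66] Ftray [ 2.38 -0.09] op 15.5 q [-0.06  0.88  0.09  1.92 -0.2   0.35 -0.14]
t: 8.4
ee_pos: [547.8, -41.0, 59.4]
orientation: [1.449, 1.034, -1.449]
wrist_force: [2.2, -0.0, 0.6]
opening: 15.7
t 8.4 ee [547.83 -41.04  59.36] tray [-50.22  35.79] yaw_y -18.96 down [ 0. -0. -1.] F [ 2.18 -0.02  0.56] Ftray [2.07 0.69] op 15.7 q [-0.06  0.88  0.09  1.93 -0.21  0.34 -0.14]
```

View pics/w7.png

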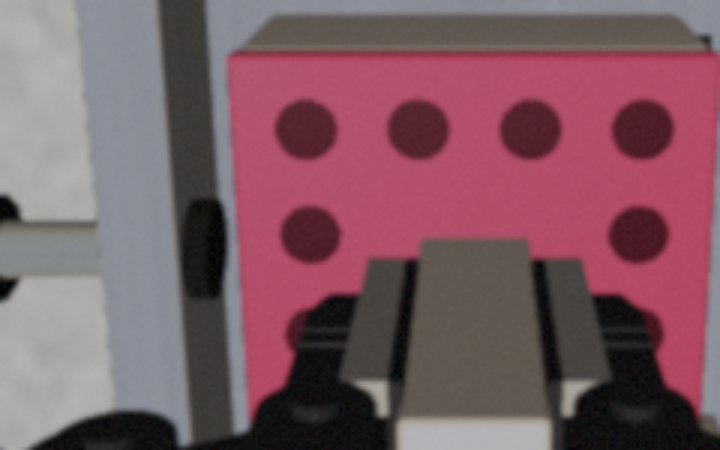

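```bash
for i in 1; do python3 -m creep '[[[255,-0.00019,0.00006,0,0],[255,-0.00019,0.00007,0,0],[255,-0.00019,0.00006,0,0],[255,-0.00019,0.00007,0,0],[255,-0.00019,0.00006,0,0]]]'; python3 -c "
from h import *
st()"; done
```

```text
t: 8.95
ee_pos: [546.9, -40.7, 59.4]
orientation: [1.449, 1.034, -1.449]
wrist_force: [1.6, 0.6, 1.1]
opening: 15.1
t 8.95 ee [546.89 -40.71  59.35] tray [-51.21  35.8 ] yaw_y -18.97 down [ 0.  0. -1.] F [1.62 0.62 1.07] Ftray [1.33 1.11] op 15.1 q [-0.06  0.88  0.09  1.93 -0.21  0.34 -0.14]
```

```bash
python3 -m creep '[[[255,-0.00019,0.00006,0,0],[255,-0.00019,0.00007,0,0],[255,-0.00019,0.00006,0,0],[255,-0.00019,0.00007,0,0],[255,-0.00019,0.00006,0,0]]]'; python3 -c "
from h import *
st()"
```

```text
t: 9.45
ee_pos: [545.9, -40.4, 59.3]
orientation: [1.449, 1.034, -1.449]
wrist_force: [3.1, -1.6, 1.0]
opening: 15.1
t 9.45 ee [545.92 -40.39  59.35] tray [-52.23  35.79] yaw_y -18.96 down [ 0. -0. -1.] F [ 3.07 -1.56  1.01] Ftray [ 3.41 -0.48] op 15.1 q [-0.06  0.87  0.09  1.94 -0.21  0.34 -0.14]
```

```bash
python3 -m creep '[[[255,-0.00019,0.00006,0,0],[255,-0.00019,0.00007,0,0],[255,-0.00019,0.00006,0,0],[255,0,0,0,0],[255,0,0,0,0]]]'; python3 -c "
from h import *
st();st()
d=r.get_image('wrist');cv2.imwrite('pics/w8.png',cv2.resize(d['color'][200:350,160:400,::-1],None,fx=3,fy=3));st()"
```

```text
t: 9.95
ee_pos: [545.3, -40.2, 59.3]
orientation: [1.449, 1.034, -1.449]
wrist_force: [2.6, -0.8, 3.0]
opening: 15.4
t 9.95 ee [545.33 -40.2   59.34] tray [-52.86  35.78] yaw_y -18.96 down [ 0. -0. -1.] F [ 2.56 -0.78  3.05] Ftray [2.67 0.09] op 15.4 q [-0.06  0.87  0.09  1.94 -0.21  0.34 -0.14]
t 9.95 ee [545.33 -40.2   59.34] tray [-52.86  35.78] yaw_y -18.96 down [ 0. -0. -1.] F [ 2.56 -0.78  3.05] Ftray [2.67 0.09] op 15.4 q [-0.06  0.87  0.09  1.94 -0.21  0.34 -0.14]
t 10.0 ee [545.28 -40.18  59.32] tray [-52.91  35.78] yaw_y -18.96 down [ 0. -0. -1.] F [ 2.43 -0.71  2.52] Ftray [2.53 0.12] op 15.3 q [-0.06  0.87  0.09  1.94 -0.21  0.34 -0.14]
```

View pics/w8.png

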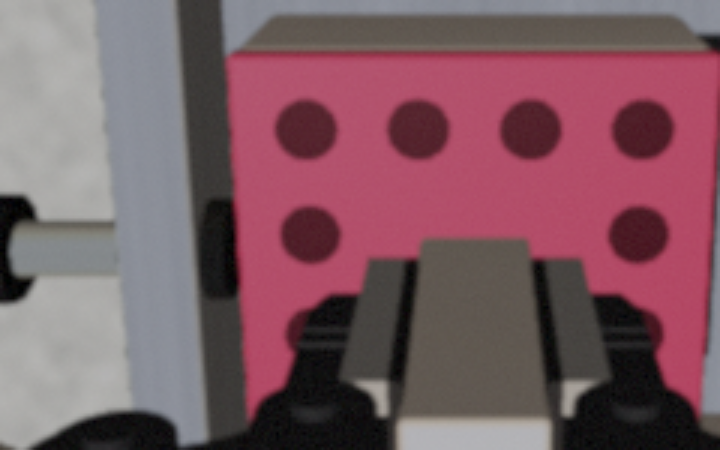

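```bash
python3 -m creep '[[[255,-0.00019,0.00006,0,0],[255,-0.00019,0.00007,0,0],[255,-0.00019,0.00006,0,0],[255,-0.00019,0.00007,0,0],[255,0,0,0,0]]]'; python3 -c "
from h import *
st()"
```

```text
t: 10.5
ee_pos: [544.6, -39.9, 59.3]
orientation: [1.449, 1.034, -1.449]
wrist_force: [3.2, -2.1, 3.4]
opening: 15.2
t 10.5 ee [544.56 -39.95  59.32] tray [-53.67  35.76] yaw_y -18.96 down [ 0. -0. -1.] F [ 3.24 -2.12  3.37] Ftray [ 3.75 -0.95] op 15.2 q [-0.06  0.87  0.09  1.94 -0.21  0.34 -0.14]
```

```bash
python3 -m creep '[[[255,-0.00019,0.00006,0,0],[255,-0.00019,0.00007,0,0],[255,-0.00019,0.00006,0,0],[255,-0.00019,0.00007,0,0],[255,0,0,0,0]]]'; python3 -c "
from h import *
st()"
```

```text
t: 11.0
ee_pos: [543.8, -39.7, 59.3]
orientation: [1.449, 1.034, -1.449]
wrist_force: [3.6, -0.4, 3.4]
opening: 15.5
t 11.0 ee [543.77 -39.69  59.35] tray [-54.49  35.75] yaw_y -18.97 down [ 0. -0. -1.] F [ 3.6  -0.36  3.39] Ftray [3.52 0.83] op 15.5 q [-0.06  0.87  0.09  1.94 -0.21  0.33 -0.14]
```

```bash
python3 -m creep '[[[255,-0.00019,0.00006,0,0],[255,-0.00019,0.00007,0,0],[255,-0.00019,0.00006,0,0],[255,-0.00019,0.00007,0,0],[255,0,0,0,0]]]'; python3 -c "
from h import *
st()"
```

```text
t: 11.5
ee_pos: [543.0, -39.4, 59.3]
orientation: [1.449, 1.034, -1.449]
wrist_force: [3.1, 0.0, 3.6]
opening: 15.4
t 11.5 ee [542.98 -39.43  59.33] tray [-55.32  35.74] yaw_y -18.96 down [ 0. -0. -1.] F [3.1  0.01 3.63] Ftray [2.93 1.02] op 15.4 q [-0.06  0.87  0.09  1.94 -0.21  0.33 -0.14]
```

```bash
python3 -m creep '[[[255,-0.00019,0.00006,0,0],[255,-0.00019,0.00007,0,0],[255,-0.00019,0.00006,0,0],[255,0,0,0,0],[255,0,0,0,0]]]'; python3 -c "
from h import *
st()"
```

```text
t: 12.0
ee_pos: [542.5, -39.2, 59.3]
orientation: [1.449, 1.034, -1.449]
wrist_force: [2.8, -1.2, 3.5]
opening: 15.3
t 12.0 ee [542.46 -39.19  59.34] tray [-55.9  35.8] yaw_y -18.96 down [ 0.  0. -1.] F [ 2.8  -1.15  3.51] Ftray [ 3.02 -0.18] op 15.3 q [-0.06  0.87  0.09  1.95 -0.21  0.33 -0.14]
```

```bash
python3 -m creep '[[[255,-0.00019,0.00006,0,0],[255,-0.00019,0.00007,0,0],[255,-0.00019,0.00006,0,0],[255,-0.00019,0.00006,0,0],[255,0,0,0,0]]]'; python3 -c "
from h import *
st()
d=r.get_image('wrist');cv2.imwrite('pics/w9.png',cv2.resize(d['color'][200:350,160:400,::-1],None,fx=3,fy=3))
d=r.get_image('side');cv2.imwrite('pics/s9.png',cv2.resize(d['color'][215:335,240:390,::-1],None,fx=5,fy=5))
"
```

```text
t: 12.5
ee_pos: [541.9, -39.0, 59.4]
orientation: [1.449, 1.034, -1.448]
wrist_force: [3.7, -1.6, 2.8]
opening: 15.2
t 12.5 ee [541.9  -39.04  59.35] tray [-56.47  35.76] yaw_y -18.96 down [ 0.001 -0.    -1.   ] F [ 3.73 -1.63  2.78] Ftray [ 4.06 -0.33] op 15.2 q [-0.06  0.87  0.09  1.95 -0.21  0.33 -0.14]
```

View pics/w9.png

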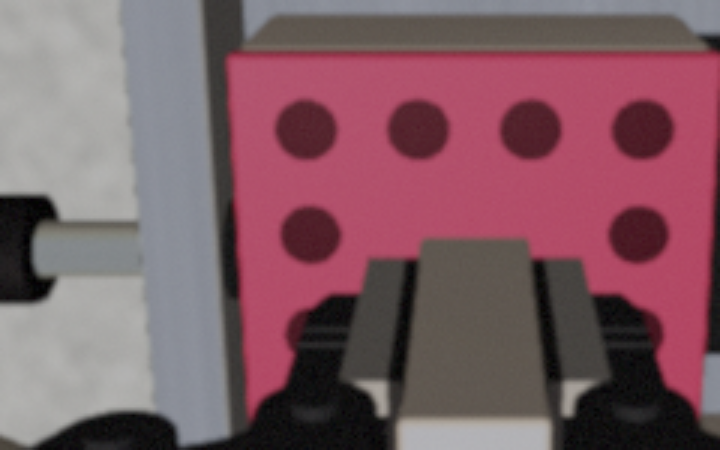

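View pics/s9.png

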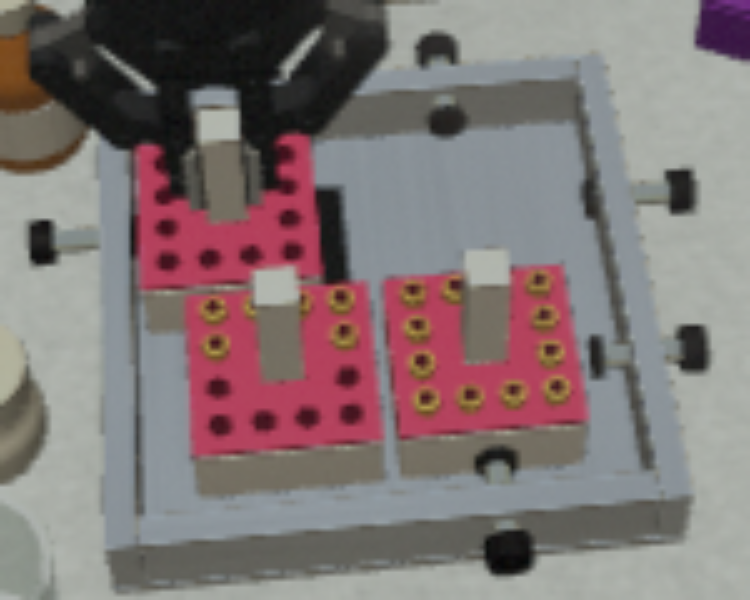

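```bash
python3 -m creep '[[[255,-0.00019,0.00006,0,0],[255,-0.00019,0.00007,0,0],[255,-0.00019,0.00006,0,0],[255,0,0,0,0],[255,0,0,0,0]]]'; python3 -c "
from h import *
st()"
```

```text
t: 13.1
ee_pos: [541.8, -39.0, 59.4]
orientation: [1.449, 1.033, -1.448]
wrist_force: [4.7, -1.8, 1.9]
opening: 15.3
t 13.1 ee [541.82 -39.    59.37] tray [-56.56  35.77] yaw_y -18.97 down [ 0.001 -0.    -1.   ] F [ 4.72 -1.84  1.94] Ftray [ 5.06 -0.21] op 15.3 q [-0.06  0.87  0.09  1.95 -0.21  0.33 -0.14]
```

```bash
python3 -m creep '[[[255,-0.00019,0.00006,0,0],[255,-0.00019,0.00007,0,0],[255,-0.00019,0.00006,0,0],[255,0,0,0,0],[255,0,0,0,0]]]'; python3 -c "
from h import *
st()"
```

```text
t: 13.6
ee_pos: [541.8, -39.0, 59.4]
orientation: [1.45, 1.032, -1.447]
wrist_force: [5.2, -2.4, 2.0]
opening: 15.6
t 13.6 ee [541.78 -39.01  59.44] tray [-56.59  35.75] yaw_y -18.98 down [ 0.003 -0.001 -1.   ] F [ 5.18 -2.38  2.04] Ftray [ 5.67 -0.57] op 15.6 q [-0.06  0.87  0.09  1.95 -0.21  0.33 -0.14]
```

```bash
python3 -m creep '[[[255,0.0009,-0.0003,0,0],[200,0,0,0,0],[150,0,0,0,0],[80,0,0,0,0],[0,0,0,0,0]]]'; python3 -c "
from h import *
st()
d=r.get_image('side');cv2.imwrite('pics/s10.png',cv2.resize(d['color'][215:335,240:390,::-1],None,fx=5,fy=5))
d=r.get_image('wrist');cv2.imwrite('pics/w10.png',d['color'][:,:,::-1])
"
```

```text
t: 14.1
ee_pos: [539.8, -38.5, 58.8]
orientation: [1.447, 1.037, -1.451]
wrist_force: [0.3, -0.3, 0.6]
opening: 60.9
t 14.1 ee [539.84 -38.47  58.83] tray [-58.6   35.63] yaw_y -18.94 down [-0.003  0.001 -1.   ] F [ 0.33 -0.25  0.56] Ftray [ 0.4  -0.13] op 60.9 q [-0.06  0.87  0.09  1.95 -0.21  0.33 -0.14]
```

View pics/w10.png

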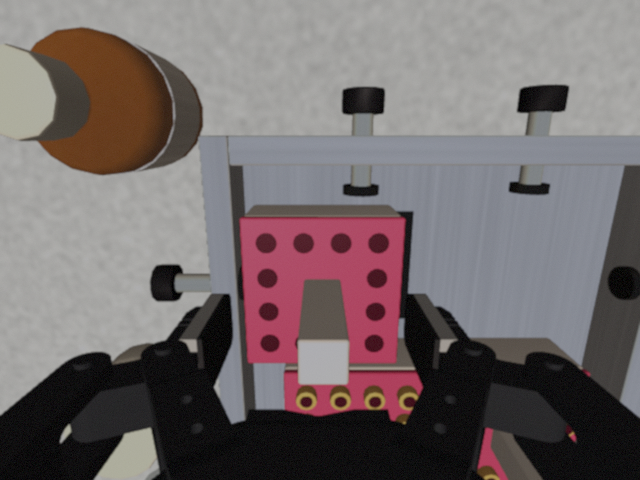

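View pics/s10.png

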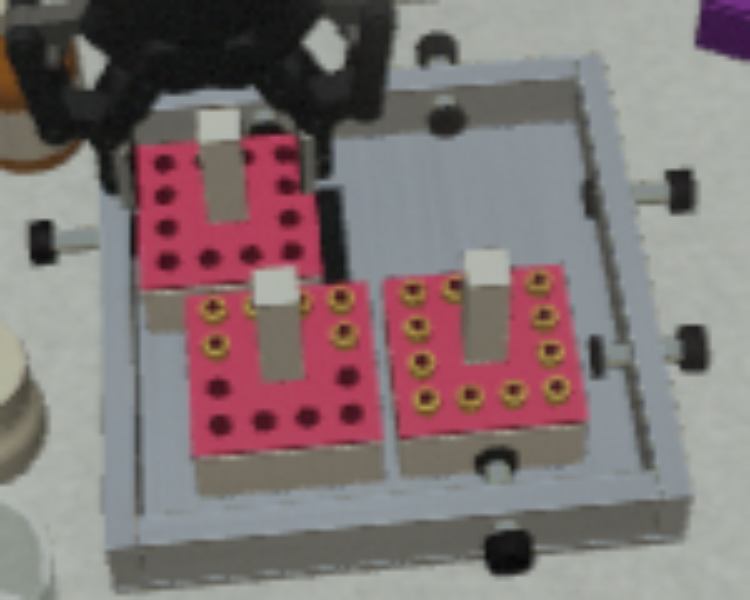

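```bash
python3 -m creep '[[[0,0,0,0.01,0],[0,0,0,0.02,0],[0,0,0,0.02,0],[0,0,0,0.02,0],[0,0.005,-0.008,0.005,0.11]]]'; python3 -m creep '[[[0,0.006,-0.0093,0,0.146],[0,0.006,-0.0093,0,0.146],[0,0.006,-0.0093,0,0.146],[0,0.006,-0.0093,0,0.146],[0,0.006,-0.0093,0,0.146]]]'; python3 -m creep '[[[0,0.006,-0.0093,0,0.146],[0,0.006,-0.0093,0,0.146],[0,0.006,-0.0093,0,0.146],[0,0.006,-0.0093,0,0.146],[0,0.006,-0.0093,0,0.146]]]'; python3 -c "
from h import *
st()"
```

```text
t: 14.7
ee_pos: [546.9, -45.7, 136.9]
orientation: [1.369, 1.098, -1.365]
wrist_force: [0.4, 0.0, -1.0]
opening: 85.5
t: 15.2
ee_pos: [576.5, -94.0, 135.1]
orientation: [0.822, 1.409, -0.823]
wrist_force: [-1.2, 0.6, -0.7]
opening: 85.4
t: 15.7
ee_pos: [606.3, -140.8, 135.0]
orientation: [0.255, 1.556, -0.257]
wrist_force: [-0.3, 1.0, 0.2]
opening: 85.2
t 15.7 ee [ 606.34 -140.78  135.02] tray [ 37.51 -39.54] yaw_y 71.31 down [-0.    -0.001 -1.   ] F [-0.35  0.98  0.21] Ftray [-0.65  0.81] op 85.2 q [ 0.33  0.83 -0.33  1.66  0.37  0.72  1.07]
```

```bash
python3 -m creep '[[[0,-0.0016,0.0014,0,-0.0045],[0,0,0,-0.02,0],[0,0,0,0,0],[0,0,0,0,0],[0,0,0,0,0]]]'; python3 -c "
from h import *
st()
d=r.get_image('wrist');cv2.imwrite('pics/w11.png',d['color'][:,:,::-1])
d=r.get_image('top');cv2.imwrite('pics/t11.png',cv2.resize(d['color'][150:330,250:450,::-1],None,fx=3,fy=3,interpolation=2))
"
```

```text
t: 16.2
ee_pos: [605.1, -138.1, 115.2]
orientation: [0.264, 1.554, -0.264]
wrist_force: [0.0, 0.5, -0.4]
opening: 85.6
t 16.2 ee [ 605.12 -138.07  115.18] tray [ 35.48 -37.38] yaw_y 70.7 down [ 0.001 -0.    -1.   ] F [ 0.05  0.55 -0.44] Ftray [-0.13  0.53] op 85.6 q [ 0.32  0.85 -0.31  1.68  0.38  0.67  1.04]
```

View pics/w11.png

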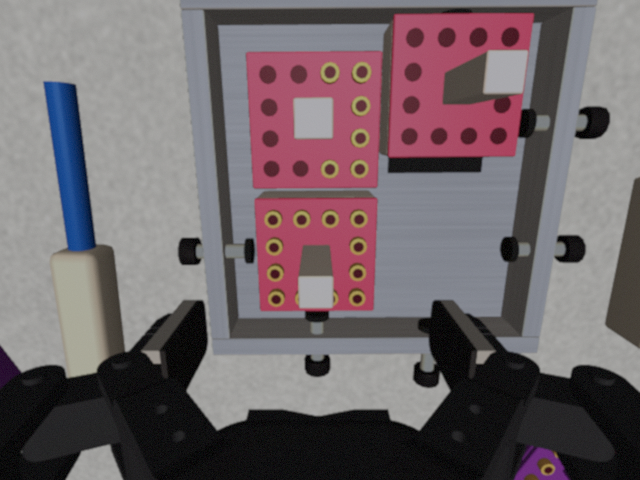

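Run:
```python
from h import *
d=r.get_image("wrist");im=d["color"];H,S,V=cv2.split(cv2.cvtColor(im,cv2.COLOR_RGB2HSV))
m=((V>140)&(S<40)).astype(np.uint8)
for n,(x0,y0,x1,y1) in dict(F=(290,265,345,312),H=(285,90,340,145),E=(480,45,530,100)).items():
    n_,l,s,c=cv2.connectedComponentsWithStats(m[y0:y1,x0:x1]);k=1+np.argmax(s[1:,4]);p=c[k]+[x0,y0];print(n,p.round(1),s[k],(RT@(plane(d,p,92)[0]-CC)).round(1))
E=[]
for x in(230,): 
  pass
# tray angle from far wall outer edges: left outer edge & bottom
e=cv2.Canny(cv2.GaussianBlur(V,(5,5),0),40,120)
ls=cv2.HoughLinesP(e,1,np.pi/720,60,minLineLength=120,maxLineGap=8)
for x1,y1,x2,y2 in ls[:,0]:
    a,b=plane(d,[(x1,y1),(x2,y2)],36);v=b-a;ang=np.degrees(np.arctan2(v[1],v[0]));print((x1,y1,x2,y2),round((ang+45)%90-45,2),np.round(RT@((a+b)/2-CC),1))
```

```text
F [315.5 291. ] [   9   11   34   31 1052] [ 33.9 -39.3]
H [313.3 116.9] [   9    7   40   41 1575] [-41.3 -39.7]
E [507.2  71.5] [   4    4   46   51 1858] [-57.6  35.7]
(np.int32(204), np.int32(9), np.int32(229), np.int32(336)) -19.02 [ -3.5 -95.2]
(np.int32(529), np.int32(290), np.int32(573), np.int32(6)) -18.7 [-19.1  91.3]
(np.int32(218), np.int32(25), np.int32(228), np.int32(168)) -18.91 [-52.7 -88.6]
(np.int32(605), np.int32(324), np.int32(634), np.int32(179)) -17.65 [ 36.1 142.1]
(np.int32(220), np.int32(24), np.int32(394), np.int32(23)) -18.95 [-89.1 -43.2]
(np.int32(76), np.int32(85), np.int32(93), np.int32(227)) -21.91 [ -21.8 -168.2]
(np.int32(43), np.int32(85), np.int32(68), np.int32(253)) -21.49 [ -13.9 -185.7]
(np.int32(522), np.int32(334), np.int32(548), np.int32(164)) -18.6 [35.2 91.3]
```

```bash
python3 -m creep '[[[0,-0.0014,-0.0009,0,0.006],[0,0,0,-0.018,0],[0,0,0,-0.02,0],[0,0,0,-0.018,0],[0,0,0,0,0]]]'; python3 -m creep '[[[100,0,0,0,0],[140,0,0,0,0],[155,0,0,0,0],[155,0,0,0,0],[155,0,0,0,0]]]';python3 -c "
from h import *
st()
d=r.get_image('wrist');cv2.imwrite('pics/w12.png',d['color'][:,:,::-1])
"
```

```text
t: 16.85
ee_pos: [601.5, -139.3, 56.3]
orientation: [0.259, 1.56, -0.259]
wrist_force: [-1.0, 0.4, 0.0]
opening: 85.1
t: 17.35
ee_pos: [603.7, -139.5, 58.8]
orientation: [0.259, 1.554, -0.259]
wrist_force: [0.7, -0.1, -1.0]
opening: 33.4
t 17.35 ee [ 603.72 -139.51   58.81] tray [ 34.63 -39.19] yaw_y 71.07 down [ 0.001 -0.    -1.   ] F [ 0.69 -0.08 -0.97] Ftray [0.67 0.15] op 33.4 q [ 0.3   0.94 -0.27  1.7   0.42  0.56  1.02]
```

View pics/w12.png

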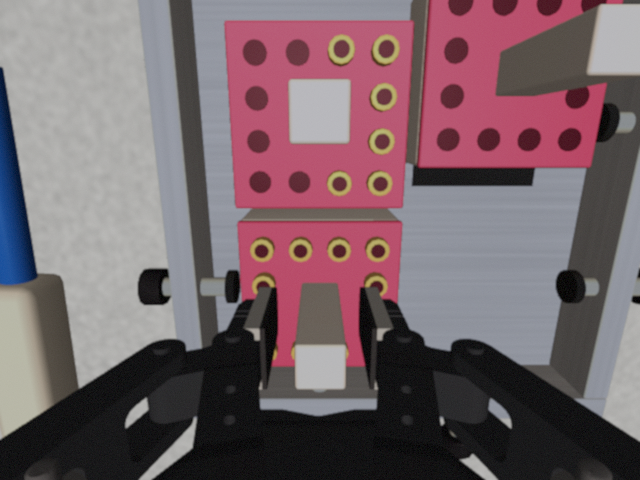

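```bash
python3 -m creep '[[[180,0,0,0,0],[195,0,0,0,0],[210,0,0,0,0],[230,0,0,0,0],[255,0,0,0,0]]]';python3 -m creep '[[[255,0.0007,0.0019,0,0],[255,0.0013,0.0038,0,0],[255,0.0013,0.0038,0,0],[255,0.0016,0.0047,0,0],[255,0.0016,0.0047,0,0]]]'; python3 -c "
from h import *
st()"
```

```text
t: 17.9
ee_pos: [603.5, -139.4, 58.4]
orientation: [0.259, 1.555, -0.259]
wrist_force: [-1.3, 0.9, 1.9]
opening: 15.2
t: 18.4
ee_pos: [610.2, -120.2, 58.5]
orientation: [0.259, 1.555, -0.259]
wrist_force: [-0.3, -2.8, 3.7]
opening: 15.2
t 18.4 ee [ 610.23 -120.18   58.46] tray [ 34.5  -18.79] yaw_y 71.09 down [ 0. -0. -1.] F [-0.28 -2.75  3.66] Ftray [ 0.63 -2.7 ] op 15.2 q [ 0.27  0.94 -0.27  1.69  0.41  0.57  0.99]
```

```bash
python3 -m creep '[[[255,0.002,0.0057,0,0],[255,0.0019,0.0057,0,0],[255,0.002,0.0057,0,0],[255,0.0019,0.0057,0,0],[255,0.002,0.0057,0,0]]]';python3 -m creep '[[[255,0.002,0.0057,0,0],[255,0.0019,0.0057,0,0],[255,0.0016,0.0047,0,0],[255,0.0007,0.0019,0,0],[255,0,0,0,0]]]'; python3 -c "
from h import *
st()
d=r.get_image('wrist');cv2.imwrite('pics/w13.png',d['color'][:,:,::-1])"
```

```text
t: 18.9
ee_pos: [619.9, -91.6, 58.4]
orientation: [0.259, 1.555, -0.259]
wrist_force: [-1.5, -2.7, 5.1]
opening: 15.1
t: 19.4
ee_pos: [626.3, -72.8, 58.4]
orientation: [0.259, 1.555, -0.258]
wrist_force: [-0.2, -1.6, 5.8]
opening: 15.5
t 19.4 ee [626.27 -72.82  58.44] tray [34.3  31.21] yaw_y 71.13 down [ 0.     0.001 -1.   ] F [-0.16 -1.59  5.81] Ftray [ 0.36 -1.55] op 15.5 q [ 0.19  0.94 -0.27  1.66  0.4   0.59  0.94]
```

View pics/w13.png

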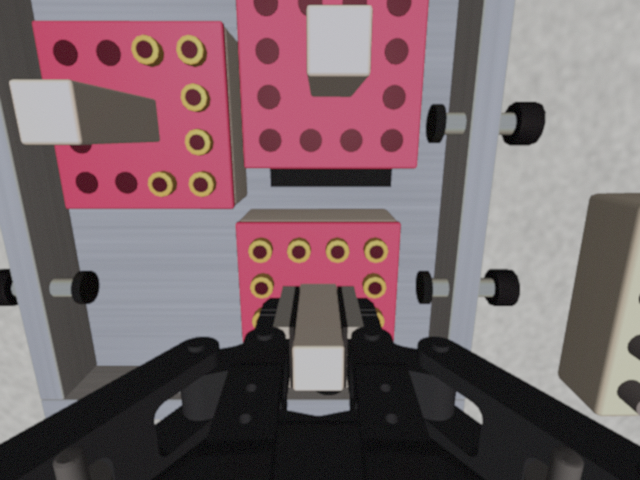

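```bash
python3 -m creep '[[[255,0.0006,0.0019,0.0005,0],[255,0.0006,0.0019,0.0005,0],[255,0.0003,0.001,0,0],[255,0.0003,0.001,0,0],[255,0.0002,0.0005,0,0]]]'; python3 -c "
from h import *
st()
d=r.get_image('wrist');cv2.imwrite('pics/w14.png',cv2.resize(d['color'][200:350,220:460,::-1],None,fx=3,fy=3))"
```

```text
t: 19.95
ee_pos: [627.7, -67.1, 58.9]
orientation: [0.259, 1.556, -0.258]
wrist_force: [0.1, -1.1, -1.9]
opening: 15.2
t 19.95 ee [627.69 -67.13  58.89] tray [33.79 37.05] yaw_y 71.11 down [-0.001  0.001 -1.   ] F [ 0.09 -1.14 -1.93] Ftray [ 0.46 -1.05] op 15.2 q [ 0.18  0.95 -0.27  1.66  0.39  0.59  0.93]
```

View pics/w14.png

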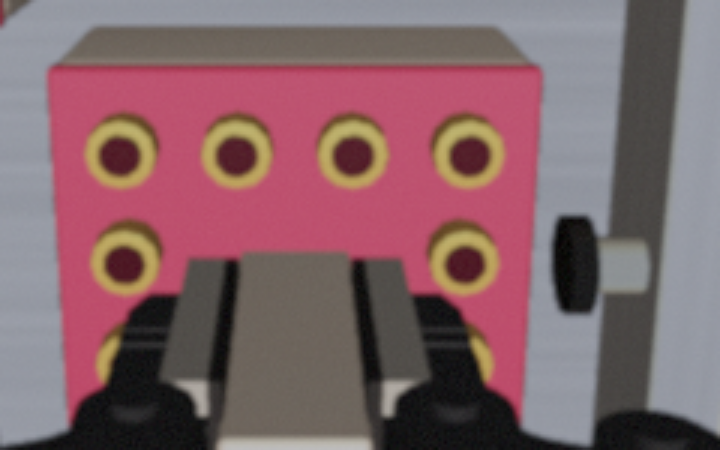

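```bash
python3 -m creep '[[[255,0.0004,0.001,-0.0003,0],[255,0.0004,0.001,0,0],[255,0.0003,0.0008,0,0],[255,0.0002,0.0006,0,0],[255,0.0002,0.0005,0,0]]]'; python3 -c "
from h import *
st()"; python3 -m creep '[[[255,0.0001,0.0003,0,0],[255,0.0001,0.0003,0,0],[255,0.0001,0.0003,0,0],[255,0.0001,0.0002,0,0],[255,0,0,0,0]]]'; python3 -c "
from h import *
st()"
```

```text
t: 20.5
ee_pos: [629.5, -63.7, 59.1]
orientation: [0.259, 1.555, -0.259]
wrist_force: [-0.9, 0.1, -1.8]
opening: 15.3
t 20.5 ee [629.51 -63.74  59.06] tray [34.41 40.85] yaw_y 71.08 down [ 0.  0. -1.] F [-0.86  0.12 -1.78] Ftray [-0.85 -0.16] op 15.3 q [ 0.17  0.95 -0.27  1.66  0.39  0.59  0.93]
t: 21.0
ee_pos: [629.9, -62.6, 59.0]
orientation: [0.259, 1.555, -0.259]
wrist_force: [0.3, 0.2, -2.2]
opening: 15.4
t 21.0 ee [629.86 -62.62  59.02] tray [34.37 42.02] yaw_y 71.08 down [ 0.  0. -1.] F [ 0.35  0.17 -2.25] Ftray [0.28 0.27] op 15.4 q [ 0.17  0.95 -0.27  1.66  0.39  0.59  0.92]
```

```bash
python3 -m creep '[[[255,0,0,-0.0003,0],[255,0.0001,0.0002,-0.0002,0],[255,0.0001,0.0002,0,0],[255,0,0.0002,0,0],[255,0,0,0,0]]]'; python3 -c "
from h import *
st()";python3 -m creep '[[[255,0.0001,0.0002,0,0],[255,0.0001,0.0002,0,0],[255,0,0.0002,0,0],[255,0.0001,0.0002,0,0],[255,0,0,0,0]]]'; python3 -c "
from h import *
st()"
```

```text
t: 21.5
ee_pos: [630.0, -62.0, 58.5]
orientation: [0.259, 1.555, -0.259]
wrist_force: [-0.7, 0.2, -2.1]
opening: 14.8
t 21.5 ee [630.04 -61.97  58.51] tray [34.34 42.69] yaw_y 71.08 down [ 0.  0. -1.] F [-0.68  0.21 -2.08] Ftray [-0.71 -0.02] op 14.8 q [ 0.17  0.95 -0.26  1.66  0.39  0.59  0.92]
t: 22.0
ee_pos: [630.3, -61.3, 58.5]
orientation: [0.259, 1.555, -0.259]
wrist_force: [-0.1, -0.6, -2.5]
opening: 15.0
t 22.0 ee [630.34 -61.26  58.49] tray [34.39 43.47] yaw_y 71.08 down [-0.  0. -1.] F [-0.06 -0.63 -2.51] Ftray [ 0.15 -0.61] op 15.0 q [ 0.17  0.95 -0.26  1.66  0.39  0.59  0.92]
```

```bash
python3 -m creep '[[[255,0,0,-0.0003,0],[255,0.0001,0.0002,-0.0001,0],[255,0,0.0002,0,0],[255,0.0001,0.0002,0,0],[255,0,0,0,0]]]'; python3 -c "
from h import *
st()
d=r.get_image('wrist');cv2.imwrite('pics/w15.png',cv2.resize(d['color'][200:350,220:460,::-1],None,fx=3,fy=3))"
```

```text
t: 22.5
ee_pos: [630.4, -61.2, 58.5]
orientation: [0.259, 1.555, -0.26]
wrist_force: [-2.6, -0.7, 4.3]
opening: 15.4
t 22.5 ee [630.43 -61.2   58.47] tray [34.46 43.55] yaw_y 71.06 down [-0.    -0.001 -1.   ] F [-2.61 -0.73  4.3 ] Ftray [-2.23 -1.54] op 15.4 q [ 0.17  0.95 -0.26  1.65  0.39  0.59  0.92]
```

View pics/w15.png

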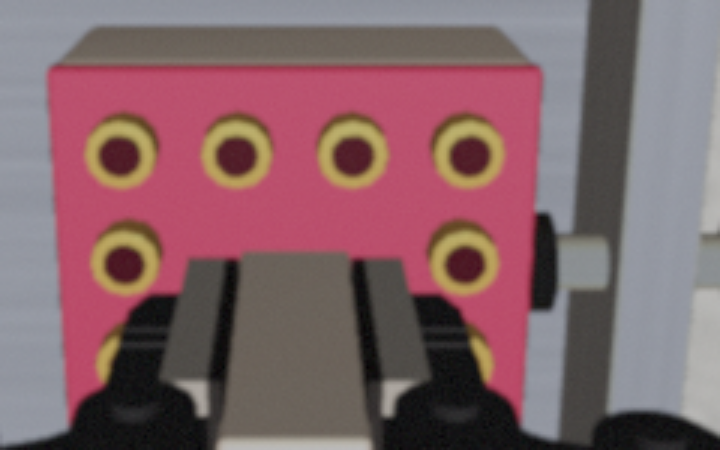

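```bash
python3 -m creep '[[[255,0.0001,0.0002,0.0001,0],[255,0,0.0002,0,0],[255,0.0001,0.0002,0,0],[255,0.0001,0.0002,0,0],[255,0,0,0,0]]]'; python3 -c "
from h import *
st()"
```

```text
t: 23.05
ee_pos: [631.1, -60.5, 58.5]
orientation: [0.259, 1.555, -0.26]
wrist_force: [-1.7, -2.8, 5.2]
opening: 15.4
t 23.05 ee [631.11 -60.55  58.45] tray [34.89 44.39] yaw_y 71.05 down [ 0.001 -0.001 -1.   ] F [-1.73 -2.84  5.24] Ftray [-0.71 -3.25] op 15.4 q [ 0.17  0.95 -0.26  1.65  0.39  0.59  0.92]
```

```bash
python3 -m creep '[[[255,0.0001,0.0002,0,0],[255,0,0.0002,0,0],[255,0.0001,0.0002,0,0],[255,0,0,0,0],[255,0,0,0,0]]]'; python3 -c "
from h import *
st()"
```

```text
t: 23.55
ee_pos: [631.4, -60.0, 58.4]
orientation: [0.259, 1.554, -0.26]
wrist_force: [-2.7, -2.7, 4.6]
opening: 14.8
t 23.55 ee [631.44 -60.01  58.45] tray [35.02 45.  ] yaw_y 71.05 down [ 0.001 -0.001 -1.   ] F [-2.69 -2.74  4.58] Ftray [-1.65 -3.47] op 14.8 q [ 0.16  0.95 -0.26  1.65  0.39  0.59  0.92]
```

```bash
python3 -m creep '[[[255,0.00005,0.0002,0,0],[255,0.00005,0.0002,0,0],[255,0.00005,0.0002,0,0],[255,0,0,0,0],[255,0,0,0,0]]]'; python3 -c "
from h import *
st()"
```

```text
t: 24.05
ee_pos: [631.5, -60.0, 58.5]
orientation: [0.259, 1.554, -0.261]
wrist_force: [-1.6, -4.0, 5.9]
opening: 15.8
t 24.05 ee [631.46 -59.96  58.49] tray [35.03 45.06] yaw_y 71.03 down [ 0.001 -0.001 -1.   ] F [-1.64 -3.97  5.86] Ftray [-0.27 -4.28] op 15.8 q [ 0.16  0.95 -0.26  1.65  0.39  0.59  0.92]
```

```bash
python3 -m creep '[[[255,0.00005,0.0002,0,0],[255,0.00005,0.0002,0,0],[255,0.00005,0.0002,0,0],[255,0,0,0,0],[255,0,0,0,0]]]'; python3 -c "
from h import *
st()
d=r.get_image('wrist');cv2.imwrite('pics/w16.png',cv2.resize(d['color'][200:350,220:460,::-1],None,fx=3,fy=3))"
```

```text
t: 24.55
ee_pos: [631.5, -59.9, 58.5]
orientation: [0.258, 1.554, -0.262]
wrist_force: [-1.5, -4.1, 6.4]
opening: 15.0
t 24.55 ee [631.49 -59.93  58.53] tray [35.05 45.09] yaw_y 71.01 down [ 0.    -0.002 -1.   ] F [-1.5  -4.1   6.42] Ftray [-0.09 -4.36] op 15.0 q [ 0.16  0.95 -0.26  1.65  0.39  0.59  0.92]
```

View pics/w16.png

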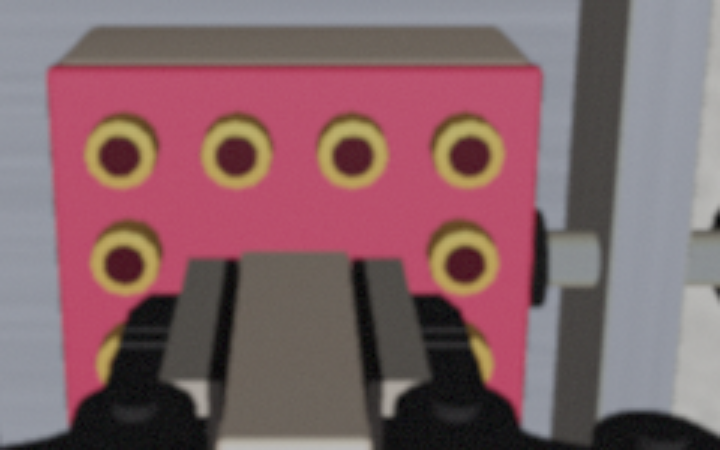

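```bash
python3 -m creep '[[[255,0.00005,0.0002,0,0],[255,0.00005,0.0002,0,0],[255,0.00005,0.0002,0,0],[255,0,0,0,0],[255,0,0,0,0]]]'; python3 -c "
from h import *
st()";  python3 -m creep '[[[255,-0.0002,-0.0008,0,0],[200,0,0,0,0],[150,0,0,0,0],[80,0,0,0,0],[0,0,0,0,0]]]'; python3 -c "
from h import *
st()
d=r.get_image('wrist');cv2.imwrite('pics/w17.png',d['color'][:,:,::-1])"
```

```text
t: 25.1
ee_pos: [631.4, -59.9, 58.5]
orientation: [0.258, 1.555, -0.263]
wrist_force: [-2.5, -4.7, 7.6]
opening: 15.2
t 25.1 ee [631.44 -59.91  58.51] tray [35.  45.1] yaw_y 70.99 down [-0.    -0.003 -1.   ] F [-2.45 -4.7   7.59] Ftray [-0.79 -5.25] op 15.2 q [ 0.16  0.95 -0.26  1.65  0.39  0.59  0.92]
t: 25.6
ee_pos: [631.4, -57.2, 58.0]
orientation: [0.26, 1.555, -0.257]
wrist_force: [0.8, -0.5, 0.6]
opening: 61.5
t 25.6 ee [631.43 -57.18  57.97] tray [34.1  47.67] yaw_y 71.13 down [ 0.     0.001 -1.   ] F [ 0.79 -0.48  0.62] Ftray [ 0.9 -0.2] op 61.5 q [ 0.16  0.95 -0.27  1.65  0.39  0.59  0.92]
```

View pics/w17.png

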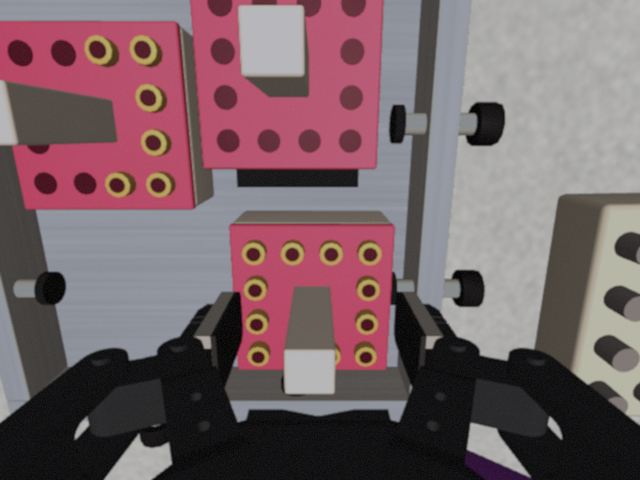

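```bash
python3 -m creep '[[[0,0,0,0.01,0],[0,0,0,0.02,0],[0,0,0,0.02,0],[0,0,0,0.02,0],[0,-0.009,-0.0053,0.005,-0.112]]]'; python3 -m creep '[[[0,-0.009,-0.0053,0,-0.146],[0,-0.009,-0.0053,0,-0.146],[0,-0.009,-0.0053,0,-0.146],[0,-0.009,-0.0053,0,-0.146],[0,-0.009,-0.0053,0,-0.146]]]'; python3 -m creep '[[[0,-0.009,-0.0053,0,-0.146],[0,-0.009,-0.0053,0,-0.146],[0,-0.009,-0.0053,0,-0.146],[0,-0.009,-0.0053,0,-0.146],[0,-0.009,-0.0053,0,-0.146]]]';  python3 -m creep '[[[0,0,0,-0.02,0],[0,0,0,0,0],[0,0,0,0,0],[0,0,0,0,0],[0,0,0,0,0]]]'; python3 -c "
from h import *
st()
d=r.get_image('wrist');cv2.imwrite('pics/w18.png',d['color'][:,:,::-1])"
```

```text
t: 26.15
ee_pos: [625.2, -62.1, 136.5]
orientation: [0.35, 1.536, -0.345]
wrist_force: [0.1, 0.1, -1.1]
opening: 85.5
t: 26.65
ee_pos: [577.3, -90.0, 134.1]
orientation: [0.916, 1.369, -0.914]
wrist_force: [-0.5, 1.3, -0.4]
opening: 85.7
t: 27.15
ee_pos: [532.4, -116.4, 134.0]
orientation: [1.454, 1.03, -1.452]
wrist_force: [-0.9, 0.3, -0.3]
opening: 85.3
t: 27.65
ee_pos: [533.0, -116.5, 113.9]
orientation: [1.45, 1.033, -1.447]
wrist_force: [0.1, 0.5, -0.8]
opening: 85.6
t 27.65 ee [ 532.95 -116.5   113.93] tray [-39.78 -40.41] yaw_y -18.97 down [ 0.002  0.    -1.   ] F [ 0.07  0.55 -0.79] Ftray [-0.11  0.54] op 85.6 q [ 0.08  0.78  0.09  1.92 -0.15  0.45 -0.05]
```

View pics/w18.png

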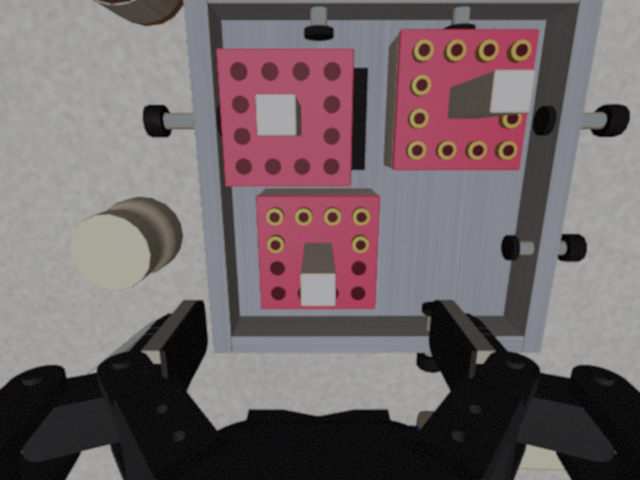

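```bash
python3 -m creep '[[[0,0.0002,0.0006,0,0],[0,0,0,-0.018,0],[0,0,0,-0.02,0],[0,0,0,-0.017,0],[0,0,0,0,0]]]'; python3 -m creep '[[[100,0,0,0,0],[140,0,0,0,0],[155,0,0,0,0],[155,0,0,0,0],[155,0,0,0,0]]]';python3 -c "
from h import *
st()
d=r.get_image('wrist');cv2.imwrite('pics/w19.png',d['color'][:,:,::-1])
"
```

```text
t: 28.2
ee_pos: [531.2, -115.6, 56.6]
orientation: [1.447, 1.037, -1.452]
wrist_force: [0.2, 0.2, -0.2]
opening: 85.5
t: 28.7
ee_pos: [532.7, -116.0, 58.6]
orientation: [1.449, 1.033, -1.448]
wrist_force: [0.1, 0.2, -0.5]
opening: 33.2
t 28.7 ee [ 532.74 -116.01   58.64] tray [-40.14 -40.01] yaw_y -18.99 down [ 0.001 -0.    -1.   ] F [ 0.06  0.17 -0.52] Ftray [0.   0.18] op 33.2 q [ 0.09  0.87  0.07  1.94 -0.16  0.33 -0.04]
```

View pics/w19.png

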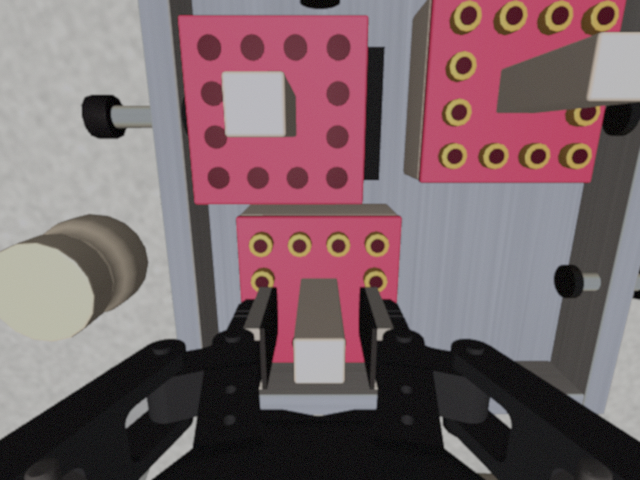

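```bash
python3 -m creep '[[[180,0,0,0,0],[195,0,0,0,0],[210,0,0,0,0],[230,0,0,0,0],[255,0,0,0,0]]]';python3 -m creep '[[[255,0.0019,-0.0007,0,0],[255,0.0038,-0.0013,0,0],[255,0.0038,-0.0013,0,0],[255,0.0047,-0.0016,0,0],[255,0.0047,-0.0016,0,0]]]'; python3 -c "
from h import *
st()"
```

```text
t: 29.25
ee_pos: [532.7, -116.0, 58.4]
orientation: [1.449, 1.033, -1.449]
wrist_force: [0.2, -0.4, 2.6]
opening: 15.2
t: 29.75
ee_pos: [549.0, -121.8, 58.5]
orientation: [1.447, 1.038, -1.453]
wrist_force: [-5.1, 1.4, 9.7]
opening: 15.4
t 29.75 ee [ 548.98 -121.77   58.53] tray [-22.91 -40.19] yaw_y -18.98 down [-0.005  0.002 -1.   ] F [-5.14  1.44  9.7 ] Ftray [-5.33 -0.31] op 15.4 q [ 0.09  0.89  0.08  1.88 -0.16  0.38 -0.04]
```

```bash
python3 -m creep '[[[255,0,0,0.0004,0],[255,0.0019,-0.0006,0.0004,0],[255,0.0019,-0.0007,0,0],[255,0.0019,-0.0006,0,0],[255,0,0,0,0]]]'; python3 -c "
from h import *
st()
d=r.get_image('wrist');cv2.imwrite('pics/w20.png',d['color'][:,:,::-1])"
```

```text
t: 30.25
ee_pos: [557.4, -124.6, 58.7]
orientation: [1.449, 1.033, -1.449]
wrist_force: [0.0, -0.4, -3.9]
opening: 15.1
t 30.25 ee [ 557.42 -124.55   58.73] tray [-14.03 -40.08] yaw_y -19.0 down [ 0. -0. -1.] F [ 0.   -0.44 -3.92] Ftray [ 0.15 -0.42] op 15.1 q [ 0.09  0.89  0.08  1.86 -0.16  0.39 -0.04]
```

View pics/w20.png

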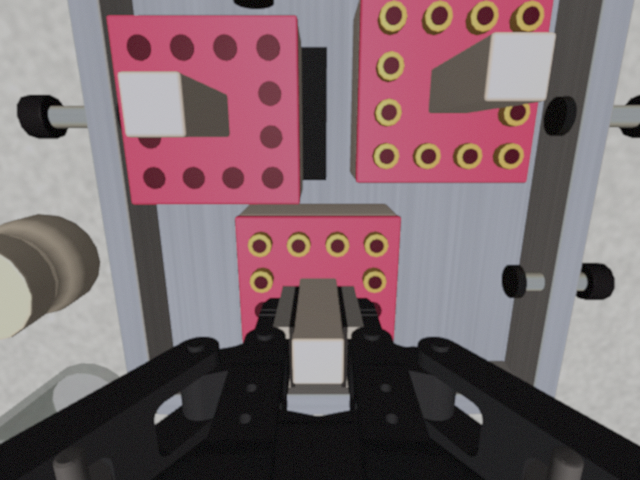

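```bash
python3 -m creep '[[[255,0.0038,-0.0013,-0.0003,0],[255,0.0047,-0.0016,0,0],[255,0.0047,-0.0016,0,0],[255,0.0047,-0.0016,0,0],[255,0.0047,-0.0016,0,0]]]'; python3 -c "
from h import *
st()"; python3 -m creep '[[[255,0.0047,-0.0016,0,0],[255,0.0047,-0.0016,0,0],[255,0.0038,-0.0013,0,0],[255,0.0019,-0.0007,0,0],[255,0,0,0,0]]]'; python3 -c "
from h import *
st()"
```

```text
t: 30.8
ee_pos: [580.3, -132.3, 58.7]
orientation: [1.449, 1.033, -1.449]
wrist_force: [0.5, 0.2, -4.0]
opening: 15.3
t 30.8 ee [ 580.27 -132.31   58.73] tray [ 10.11 -40.  ] yaw_y -18.99 down [ 0. -0. -1.] F [ 0.51  0.22 -3.99] Ftray [0.41 0.37] op 15.3 q [ 0.1   0.91  0.08  1.79 -0.15  0.45 -0.04]
t: 31.3
ee_pos: [595.1, -137.4, 58.7]
orientation: [1.449, 1.033, -1.449]
wrist_force: [0.8, -0.4, -4.1]
opening: 15.2
t 31.3 ee [ 595.05 -137.42   58.7 ] tray [ 25.75 -40.03] yaw_y -19.0 down [ 0. -0. -1.] F [ 0.77 -0.45 -4.06] Ftray [ 0.88 -0.17] op 15.2 q [ 0.1   0.92  0.09  1.74 -0.15  0.49 -0.04]
```

```bash
python3 -m creep '[[[255,0.0019,-0.0007,-0.0002,0],[255,0.0019,-0.0006,-0.0002,0],[255,0.0019,-0.0007,0,0],[255,0,0,0,0],[255,0,0,0,0]]]'; python3 -c "
from h import *
st()
d=r.get_image('wrist');cv2.imwrite('pics/w21.png',cv2.resize(d['color'][200:350,220:460,::-1],None,fx=3,fy=3))"
```

```text
t: 31.8
ee_pos: [601.1, -139.5, 58.4]
orientation: [1.45, 1.033, -1.448]
wrist_force: [-0.1, -0.1, -2.2]
opening: 15.0
t 31.8 ee [ 601.1  -139.53   58.45] tray [ 32.15 -40.06] yaw_y -19.0 down [ 0.001 -0.    -1.   ] F [-0.06 -0.13 -2.18] Ftray [-0.02 -0.15] op 15.0 q [ 0.1   0.93  0.09  1.72 -0.15  0.5  -0.04]
```

View pics/w21.png

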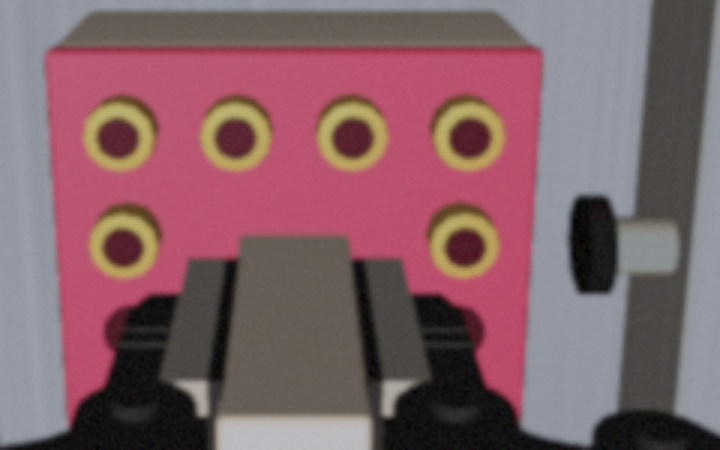

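```bash
python3 -m creep '[[[255,0.0019,-0.0007,-0.0001,0],[255,0.0014,-0.0005,0,0],[255,0.001,-0.0003,0,0],[255,0.0008,-0.0003,0,0],[255,0.0004,-0.0001,0,0]]]'; python3 -c "
from h import *
st()";python3 -m creep '[[[255,0.0003,-0.0001,-0.0001,0],[255,0.0003,-0.0001,0,0],[255,0.0002,-0.0001,0,0],[255,0.0002,-0.0001,0,0],[255,0,0,0,0]]]'; python3 -c "
from h import *
st()
d=r.get_image('wrist');cv2.imwrite('pics/w22.png',cv2.resize(d['color'][200:350,220:460,::-1],None,fx=3,fy=3))"
```

```text
t: 32.35
ee_pos: [605.8, -141.2, 58.4]
orientation: [1.449, 1.034, -1.449]
wrist_force: [-2.3, 1.1, 5.9]
opening: 15.4
t 32.35 ee [ 605.83 -141.18   58.43] tray [ 37.16 -40.08] yaw_y -18.99 down [-0.  0. -1.] F [-2.29  1.05  5.86] Ftray [-2.51  0.25] op 15.4 q [ 0.1   0.93  0.09  1.7  -0.15  0.51 -0.04]
t: 32.85
ee_pos: [606.7, -141.5, 58.4]
orientation: [1.449, 1.034, -1.449]
wrist_force: [-3.3, 2.3, 5.3]
opening: 14.6
t 32.85 ee [ 606.7  -141.49   58.43] tray [ 38.09 -40.09] yaw_y -18.99 down [-0.  0. -1.] F [-3.34  2.32  5.29] Ftray [-3.92  1.11] op 14.6 q [ 0.1   0.93  0.09  1.7  -0.15  0.52 -0.04]
```

View pics/w22.png

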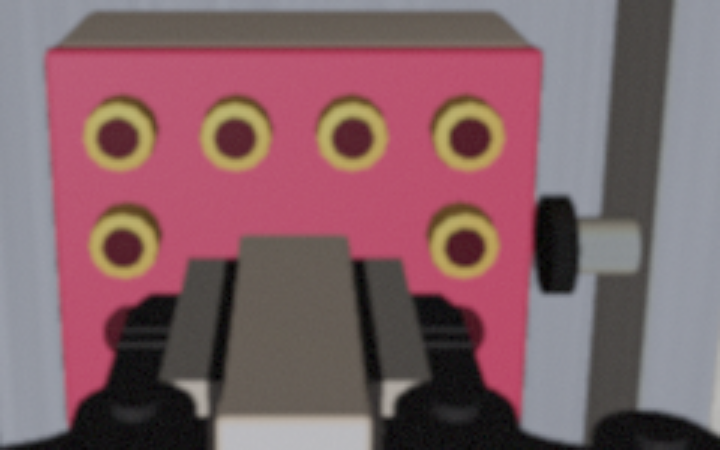

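Rack is on the floor; the screw disc (cols 535–580 of the crop) is just reaching the plate edge. About 3–4 mm left.

```bash
python3 -m creep '[[[255,0.0003,-0.0001,0,0],[255,0.0003,-0.0001,0,0],[255,0.0002,-0.0001,0,0],[255,0.0002,-0.0001,0,0],[255,0,0,0,0]]]'; python3 -c "
from h import *
st()"
```

```text
t: 33.4
ee_pos: [607.7, -141.9, 58.4]
orientation: [1.449, 1.034, -1.449]
wrist_force: [-2.7, 1.7, 6.3]
opening: 15.5
t 33.4 ee [ 607.74 -141.88   58.44] tray [ 39.2  -40.13] yaw_y -18.99 down [-0.  0. -1.] F [-2.75  1.74  6.34] Ftray [-3.17  0.76] op 15.5 q [ 0.11  0.93  0.09  1.7  -0.15  0.52 -0.04]
```

```bash
python3 -m creep '[[[255,0.0002,-0.00007,0,0],[255,0.0002,-0.00007,0,0],[255,0.0002,-0.00007,0,0],[255,0.0002,-0.00007,0,0],[255,0,0,0,0]]]'; python3 -c "
from h import *
st()"
```

```text
t: 33.9
ee_pos: [608.5, -142.2, 58.4]
orientation: [1.449, 1.034, -1.449]
wrist_force: [-3.6, 1.8, 6.2]
opening: 15.2
t 33.9 ee [ 608.54 -142.18   58.42] tray [ 40.05 -40.15] yaw_y -18.99 down [-0.  0. -1.] F [-3.56  1.79  6.21] Ftray [-3.95  0.53] op 15.2 q [ 0.11  0.94  0.09  1.69 -0.15  0.52 -0.04]
```

```bash
python3 -m creep '[[[255,0.0002,-0.00007,0,0],[255,0.0002,-0.00007,0,0],[255,0.0002,-0.00007,0,0],[255,0,0,0,0],[255,0,0,0,0]]]'; python3 -c "
from h import *
st()"
```

```text
t: 34.4
ee_pos: [609.1, -142.4, 58.4]
orientation: [1.449, 1.034, -1.449]
wrist_force: [-3.9, 0.7, 5.5]
opening: 15.1
t 34.4 ee [ 609.13 -142.37   58.44] tray [ 40.67 -40.14] yaw_y -18.99 down [-0.  0. -1.] F [-3.93  0.72  5.51] Ftray [-3.96 -0.6 ] op 15.1 q [ 0.11  0.94  0.09  1.69 -0.15  0.52 -0.04]
```

```bash
python3 -m creep '[[[255,0.0002,-0.00007,0,0],[255,0.0002,-0.00007,0,0],[255,0.0002,-0.00007,0,0],[255,0.0002,-0.00007,0,0],[255,0,0,0,0]]]'; python3 -c "
from h import *
st()"
```

```text
t: 34.9
ee_pos: [610.0, -142.7, 58.4]
orientation: [1.449, 1.034, -1.449]
wrist_force: [-3.7, 1.4, 5.4]
opening: 15.2
t 34.9 ee [ 609.95 -142.66   58.44] tray [ 41.54 -40.14] yaw_y -19.0 down [-0.  0. -1.] F [-3.67  1.44  5.39] Ftray [-3.94  0.17] op 15.2 q [ 0.11  0.94  0.09  1.69 -0.15  0.52 -0.04]
```

```bash
python3 -m creep '[[[255,0.0002,-0.00007,0,0],[255,0.0002,-0.00007,0,0],[255,0.0002,-0.00007,0,0],[255,0,0,0,0],[255,0,0,0,0]]]'; python3 -c "
from h import *
st()
d=r.get_image('wrist');cv2.imwrite('pics/w23.png',cv2.resize(d['color'][200:350,220:460,::-1],None,fx=3,fy=3))"
```

```text
t: 35.4
ee_pos: [610.5, -142.9, 58.5]
orientation: [1.449, 1.034, -1.449]
wrist_force: [-3.3, 1.3, 6.3]
opening: 15.1
t 35.4 ee [ 610.53 -142.87   58.45] tray [ 42.15 -40.16] yaw_y -18.99 down [-0.  0. -1.] F [-3.27  1.31  6.26] Ftray [-3.52  0.17] op 15.1 q [ 0.11  0.94  0.09  1.69 -0.15  0.53 -0.04]
```

View pics/w23.png

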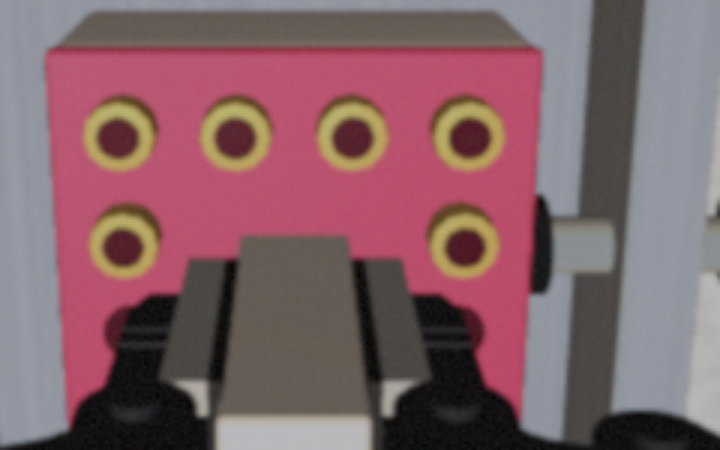

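```bash
python3 -m creep '[[[255,0.0002,-0.00007,0,0],[255,0.0002,-0.00007,0,0],[255,0.0002,-0.00007,0,0],[255,0,0,0,0],[255,0,0,0,0]]]'; python3 -c "
from h import *
st()"
```

```text
t: 35.95
ee_pos: [611.1, -143.1, 58.5]
orientation: [1.449, 1.034, -1.449]
wrist_force: [-2.9, 1.0, 5.4]
opening: 15.2
t 35.95 ee [ 611.1  -143.07   58.46] tray [ 42.76 -40.16] yaw_y -18.99 down [-0.  0. -1.] F [-2.95  0.96  5.39] Ftray [-3.1  -0.05] op 15.2 q [ 0.11  0.94  0.09  1.68 -0.15  0.53 -0.04]
```

```bash
python3 -m creep '[[[255,0.0002,-0.00007,0,0],[255,0.0002,-0.00007,0,0],[255,0.0002,-0.00007,0,0],[255,0,0,0,0],[255,0,0,0,0]]]'; python3 -c "
from h import *
st()"
```

```text
t: 36.45
ee_pos: [611.1, -143.1, 58.4]
orientation: [1.448, 1.035, -1.45]
wrist_force: [-5.0, 2.1, 7.4]
opening: 15.3
t 36.45 ee [ 611.11 -143.06   58.45] tray [ 42.77 -40.14] yaw_y -18.99 down [-0.002  0.001 -1.   ] F [-4.97  2.08  7.39] Ftray [-5.38  0.36] op 15.3 q [ 0.11  0.94  0.09  1.68 -0.15  0.53 -0.04]
```

```bash
python3 -m creep '[[[255,0.0002,-0.00007,0,0],[255,0.0002,-0.00007,0,0],[255,0.0002,-0.00007,0,0],[255,0,0,0,0],[255,0,0,0,0]]]'; python3 -c "
from h import *
st()"
```

```text
t: 36.95
ee_pos: [611.2, -143.1, 58.5]
orientation: [1.448, 1.036, -1.451]
wrist_force: [-6.2, 2.6, 8.0]
opening: 15.5
t 36.95 ee [ 611.17 -143.1    58.49] tray [ 42.83 -40.17] yaw_y -18.99 down [-0.003  0.001 -1.   ] F [-6.22  2.64  7.99] Ftray [-6.74  0.48] op 15.5 q [ 0.11  0.94  0.09  1.68 -0.15  0.53 -0.04]
```

Stalled at the screw (42.8, force up to about 6.7 N). Release and rise.

```bash
python3 -m creep '[[[255,-0.0008,0.0003,0,0],[200,0,0,0,0],[150,0,0,0,0],[80,0,0,0,0],[0,0,0,0,0]]]'; python3 -m creep '[[[0,0,0,0,0],[0,0,0,0.01,0],[0,0,0,0.02,0],[0,0,0,0.03,0],[0,0,0,0.03,0]]]'; python3 -m creep '[[[0,0,0,0.03,0],[0,-0.02,-0.03,0.03,0],[0,-0.02,-0.03,0.03,0],[0,-0.02,-0.03,0,0],[0,-0.02,-0.03,0,0]]]'; python3 -m creep '[[[0,-0.02,-0.03,0,0],[0,-0.02,-0.03,0,0],[0,-0.02,-0.03,0,0],[0,0,0,0,0],[0,0,0,0,0]]]'; python3 -c "
from h import *
st()
for n in('top','side'):
    d=r.get_image(n);c=d['color'][:,:,::-1];c=c[180:315,280:420] if n=='top' else c[215:335,240:390];cv2.imwrite(f'pics/end_{n}.png',cv2.resize(c,None,fx=4.4,fy=4.4,interpolation=2))
"
```

```text
t: 37.45
ee_pos: [612.3, -143.5, 58.0]
orientation: [1.449, 1.033, -1.448]
wrist_force: [0.2, -0.4, -0.2]
opening: 61.6
t: 37.95
ee_pos: [611.6, -143.3, 149.5]
orientation: [1.449, 1.034, -1.449]
wrist_force: [0.8, -0.3, 1.1]
opening: 85.4
t: 38.45
ee_pos: [531.6, -264.8, 240.3]
orientation: [1.45, 1.03, -1.447]
wrist_force: [-0.1, -0.4, -0.4]
opening: 85.8
t: 38.95
ee_pos: [471.2, -354.2, 238.8]
orientation: [1.451, 1.031, -1.45]
wrist_force: [0.0, 0.8, -0.4]
opening: 85.3
t 38.95 ee [ 471.22 -354.17  238.8 ] tray [ -20.98 -285.25] yaw_y -19.13 down [ 0.001 -0.    -1.   ] F [ 0.01  0.79 -0.36] Ftray [-0.25  0.75] op 85.3 q [ 0.5   0.64  0.11  1.69 -0.09  0.82  0.32]
```

View pics/end_top.png

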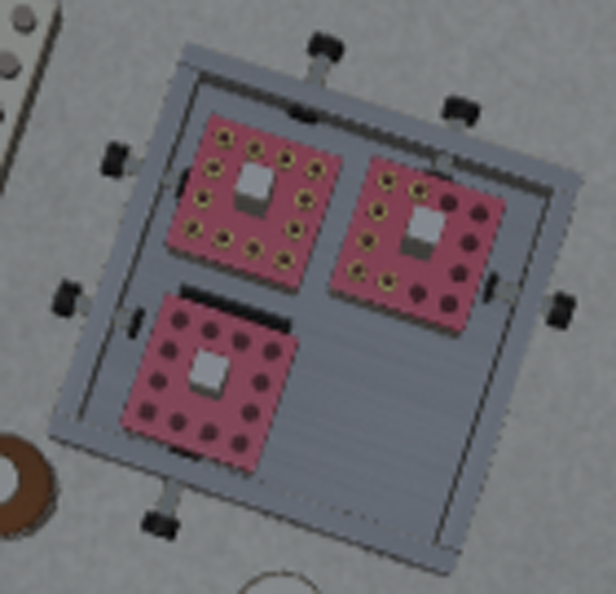

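View pics/end_side.png

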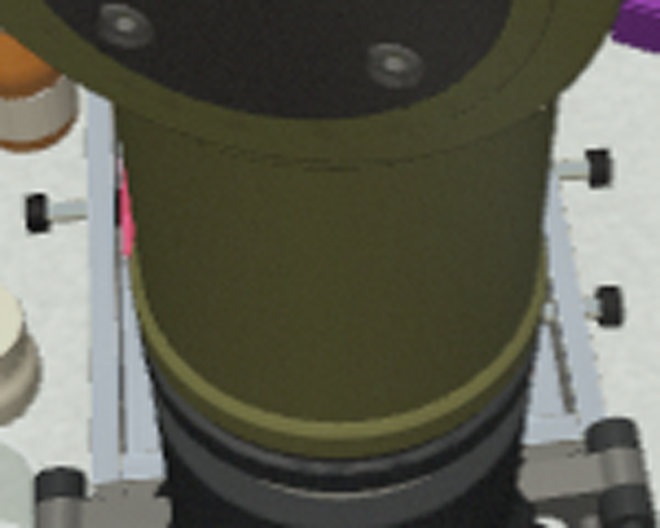

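Run:
```python
from h import *
top=r.get_image("top");im=top["color"].astype(int)
for nm,L in(("E",(-54.5,37.3)),("F",(37,47)),("H",(45.5,-37.8))):
    u,v=proj(top,[*(np.array(L)@RT+CC),92])[0];y0,x0=int(v)-8,int(u)-8
    m=(im[y0:y0+17,x0:x0+17].min(2)>120).astype(np.uint8);n,l,s,c=cv2.connectedComponentsWithStats(m);k=1+np.argmax(s[1:,4])
    print(nm,s[k,4],(RT@(plane(top,c[k]+[x0,y0],92)[0]-CC)).round(1))
st()
```

```text
E 48 [-54.7  37.2]
F 44 [38.3 46. ]
H 46 [ 44.7 -37.7]
t 39.1 ee [ 473.02 -351.72  238.36] tray [ -20.08 -282.35] yaw_y -18.84 down [ 0.001  0.001 -1.   ] F [ 0.47 -0.13  1.04] Ftray [0.49 0.03] op 85.3 q [ 0.5   0.64  0.1   1.69 -0.09  0.82  0.32]
```

```bash
python3 -m creep '[[[0,0.016,0.037,0,0],[0,0.016,0.037,0,0],[0,0.016,0.037,0,0],[0,0.016,0.037,0,0],[0,0.016,0.037,0,0]]]'; python3 -m creep '[[[0,0.016,0.037,0,0],[0,0,0,-0.03,0],[0,0,0,-0.03,0],[0,0,0,0,0],[0,0,0,0,0]]]'
python3 - <<'E'
from h import *
st()
d=r.get_image('wrist');cv2.imwrite('pics/w30.png',d['color'][:,:,::-1])
im=d["color"];H,S,V=cv2.split(cv2.cvtColor(im,cv2.COLOR_RGB2HSV));m=((V>140)&(S<40)).astype(np.uint8)
for nm,L in(("E",(-57.6,35.7)),("F",(35,45)),("H",(42.8,-39.7))):
    u,v=proj(d,[*(np.array(L)@RT+CC),92])[0];print(nm,u,v)
    y0,x0=max(0,int(v)-20),int(u)-24
    n,l,s,c=cv2.connectedComponentsWithStats(m[y0:y0+40,x0:x0+48])
    if n>1:
        k=1+np.argmax(s[1:,4]);print(s[k],(RT@(plane(d,c[k]+[x0,y0],92)[0]-CC)).round(1))
E
```

```text
t: 39.6
ee_pos: [552.9, -165.0, 238.2]
orientation: [1.448, 1.036, -1.446]
wrist_force: [0.7, -0.5, -0.0]
opening: 85.7
t: 40.1
ee_pos: [568.0, -130.5, 178.3]
orientation: [1.448, 1.035, -1.448]
wrist_force: [0.7, -0.2, 0.1]
opening: 85.6
t 40.1 ee [ 567.98 -130.48  178.34] tray [ -2.11 -42.25] yaw_y -18.92 down [-0.001  0.    -1.   ] F [ 0.65 -0.18  0.13] Ftray [0.68 0.04] op 85.6 q [ 0.08  0.71  0.12  1.77 -0.13  0.67 -0.06]
E 221.31934312536094 116.80089185370207
[ 10   7  29  29 783] [-57.6  35.6]
F 387.251943034667 99.38034094438615
[ 11   7  28  30 819] [35.1 44.4]
H 392.85574104914997 245.99409939360234
[ 10   9  26  24 590] [ 41.3 -39.4]
```

View pics/w30.png

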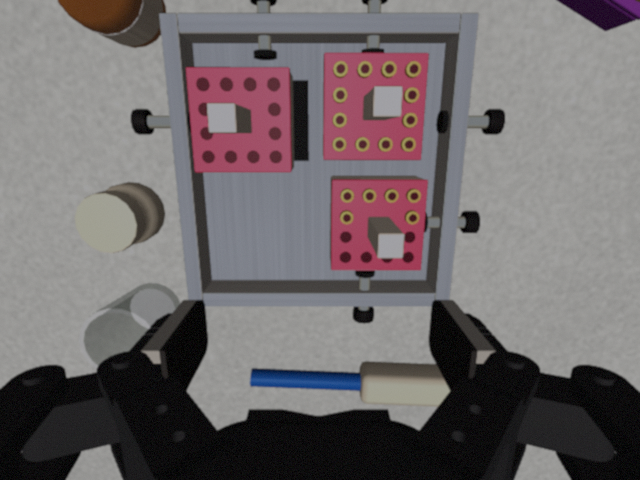

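```bash
python3 -m creep '[[[0,0,0,0.02,0],[0,0,0,0,0],[0,0,0,0,0],[0,0,0,0,0],[0,0,0,0,0]]]'; python3 -c "
from rig import r
print(r.sign_off())"
```

```text
t: 40.65
ee_pos: [567.6, -131.3, 197.9]
orientation: [1.449, 1.034, -1.449]
wrist_force: [0.6, 0.0, -0.5]
opening: 85.1
the job is handed in; nothing more can be done
None
```

All three racks are in their new places against their stop screws, and I handed the job in at about 41 s. No verdict was reported.

- **Moves:** I gripped each rack by its handle and crept it home. The empty rack went along -x to stop_ax, the full rack along +y to stop_dy, and the half-full rack along +x to stop_bx. At each screw the tool stopped advancing while the sideways wrist force rose to about 5–7 N, well under 20 N. I then eased back, opened the fingers and rose clear.
- **Last checks:** The final top and wrist pictures show each rack square in its place, let go of, with the tool well above. They agree with the tool's stopping positions to about 1 mm. The largest difference is the full rack, read 0.7–1.2 mm short of its stop along the push by the two cameras, still inside the 2 mm allowance. The final side picture was blocked by the arm, so it confirmed nothing.
- **Disagreements:** The top camera's positions sit about 2–3 mm away from the side and wrist cameras', which is a calibration offset. I used the wrist view for gripping.
- **Not fully clean:** For part of their slides the full and half-full racks hung partly on the gripper: the wrist carried 2–4 N, about a rack's weight. They may have been off the floor by a fraction of a millimetre, far below the 8 mm limit. I lowered them back to floor contact before the final push onto each screw.

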